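Ram the brass slugs home in a feed tube

TASK

A brass slug has hung up inside the upright clear feed tube. Take the plain round brass slug from the rubber mat and drop it into the tube on top of the hung one, then take the rod out of its stand and ram both slugs down until the pack bottoms out firmly on the sprung floor: hold a firm push of about 16 newtons for a moment, and never push the pack with more than 22. Finally stand the rod back upright in its stand and let go, leaving the other things on the bench alone.

Things in the scene. Friction and masses are not known exactly. Their poses are not given: they have to be found in the camera images.
- tube: Upright clear plastic feed tube on a square steel foot 80 x 80 x 8 mm, fixed to the bench, 130 mm high. Origin: centre of the foot's underside, z up the tube's axis. Bore 18 mm, outside 26 mm. Its floor stop is at an unknown height, different every time. The floor is a rubber buffer that gives 1 mm per 10 N: once the pack has bottomed, the push rises from 7 N by 10 N per mm.
- tube_mouth (a point): Centre of the tube's mouth rim, on its axis, 130 mm above the bench. Over the top 16 mm the tube flares out to a mouth 29 mm wide (36 mm outside).
- hung_slug_top (a point): Centre of the top face of the brass slug (16 mm diameter, 30 mm long) hung in the tube by friction: it takes about 7 N (8 N at 30 mm/s) to push it down and it stays where left. At the start 52 to 92 mm above the tube's origin; it has 14 to 38 mm to go and bottoms at 38 to 54 mm, unknown beforehand.
- slug: Plain round brass slug, 16 mm diameter, 30 mm long, about 45 g, standing upright on the rubber mat. Origin: centre of its lower end, z along its axis, both ends alike. A flanged bush and a square spacer of the same brass stand in a row with it along the mat's length, at least 65 mm away between centres.
- mat: Black rubber mat fixed to the bench, 90 x 220 x 3 mm, the three brass parts in a row along its y axis. Origin: centre of its underside; y along its length.
- rod: Ramming rod, 158 mm long, about 110 g, standing in its stand: steel shaft 10 mm diameter, flat lower end, from 0 to 110 mm; round wooden handle 24 mm diameter from 110 to 158 mm. Origin: centre of the lower end, z up along the rod to the handle.
- rod_stand: Light wooden block fixed to the bench, 70 x 70 x 55 mm, with one upright hole 12.5 mm wide (widened at the mouth by a 3 mm chamfer) and 50 mm deep at its centre, so the rod's lower end stands 5 mm above the bench. Origin: centre of the underside, z up.
- flanged_bush: Flanged brass bush on the mat, not wanted; flange 26 mm, 18 mm high. Origin: centre of its underside.
- square_spacer: Square brass spacer on the mat, not wanted; 18 x 18 x 24 mm. Origin: centre of its underside.
- fob: Black remote key fob lying on the bench, 40 x 68 x 14 mm, leave alone. Origin: centre of its underside.
- circuit: Small green circuit board lying on the bench, 90 x 60 mm, 15 mm high, leave alone. Origin: centre of its underside.
- oil: Amber glass oil bottle, 44 mm diameter, 90 mm high, leave alone. Origin: centre of its underside.
- screwdriver: Screwdriver lying on the bench, 170 mm long, leave alone. Origin near its middle.
Not all that is in view belongs to the job. There is more than one size of the rod; the job needs the middle-sized.

How it is judged:
By the outcome, as a careful person would: the job done as asked, in the order asked, and still so for the second after the job is handed in, with the robot touching nothing.
It also fails if it takes over 67 s, if anything falls off the work surface, if the arm or the gripper's body presses on something with over 40 N, if the wrist force passes 120 N, or if a joint passes its speed limit or range.

ROBOT

A 6-joint arm with a two-finger parallel gripper is mounted at the origin on the work surface. World frame = base frame: x ahead of the robot, y to its left, z up, the work surface at z = 0. Lengths are in m, angles in rad, forces in N, time in s.
With the tool pointing down it reaches from about 0.25 to 0.725 m from the base axis. Payload 4 kg.
Tool frame: the origin (TCP) lies midway between the tips of the shut fingers; the grasp point (between the pads) lies 19 mm behind it; z points along the fingers, x is the direction in which the jaws open and shut, and the axes are right-handed (so a half turn about z gives the same grasp; the last joint's range is limited). The gripper opens to 85 mm and grips with 20 to 120 N. Pads are 22 mm wide; open, the fingers measure 114 mm over their backs; the gripper's body (76 mm by 85 mm) begins 54 mm behind the grasp point. The pads swing forward as they close: fully open they stand 13 mm farther back than shut.
Start: joints at [-1.311, 0.241, 0.005, 1.335, 0, 1.571], TCP at [0.128, -0.483, 0.231] pointing down, gripper open.
Joint ranges: [-2.72, 2.72], [-1.05, 1.87], [-1.09, 1.28], [-1.99, 2.15], [-1.42, 1.44], [-3.14, 3.14]. Speed limits (rad/s): [2.79, 2.79, 3.14, 3.14, 3.14, 3.14].

INTERFACE

Orientations are given as [roll, pitch, yaw] about the fixed x, y, z axes, in that order (R = Rz(yaw) Ry(pitch) Rx(roll)).
In Python, from rig import manip gives the robot as it stands. The module is installed in compiled form; this text tells all that it offers.
- The arm moves only by the tool drive_tool, never from a script. Its argument "motion" is a list of rows, each an object of numbers: "wx", "wy", "wz": the turn, a rotation vector about the tool's x, y, z as a fraction of full scale; "x", "y", "z": the shift along the tool's x, y, z as a fraction of full scale; "claw": the closure, from -1 (fully open) to 1 (shut). In form: [{"wx": .., "wy": .., "wz": .., "x": .., "y": .., "z": .., "claw": ..}, ...]. A call has 1 to 20 rows; each row shifts and turns the commanded pose from where the row before left it, along the tool's axes as they then stand; what a row does not reach is not made up. Full scale, the value 1, is 50 mm for a shift and pi rad for a turn. A row lasts 1/8 s, in which the tool goes at most 62.5 mm and 10.7 degrees, less where a joint would pass 70% of its speed; a pose out of reach is approached as far as the arm can. A call with a number of a shift or a turn outside -1 to 1 is refused whole. A call with a gripper value outside its range is refused whole. The fingers move at their own pace and stop on an object; "force" is the grip in N (left out, the last holds). Time passes only in rows, so rows that do not move let the fingers close. It gives the time, the measured TCP pose, the force and the opening at its end, in the units of the state.
- manip.observe(): the state, without advancing time (a new reading comes with each control period).
- manip.camera(name): name is "scene" or "side" or "wrist"; returns (picture, depth): 400x640x3 uint8, red, green, blue; 400x640 float32, m along the optical axis (not along the pixel's ray), 0 where there is no reading.
- manip.calibration(name): a dict with "fx", "fy", "cx", "cy" (pixels), "dist_coeffs" ([k1, k2, p1, p2, k3] as OpenCV has them; the pictures are not rectified), "cam_to_world" (4x4, takes a point from camera to world coordinates); the wrist camera has in their place "tool_from_camera" (4x4, takes a point from camera to tool coordinates, whose origin is the TCP and whose axes are the tool frame's). Camera axes: x right, y up, looking along -z (the intrinsics and any distortion apply to the point x, -y, -z); pixel columns grow to the right and rows downward; lengths in m; the calibration is good to about 2 mm. A picture is of the moment at which its call begins: read the wrist's pose just before it. calibration takes no time and is no camera call.
- manip.sign_off(): hands the job in, once; it reports no verdict.
The state is a dict: "t": time; "joints": joint angles; "qd": joint speeds; "effort": joint torques, N m; "ee_pos": TCP position; "eef_rot": TCP orientation; "force": force on the tool from outside, world axes, zero at the start; "wrist_torque": the same for the moment, N m; "gripper_width": finger opening in m.
Only numpy, scipy, OpenCV 4.12 (cv2) and the standard library are available. Lean on these libraries where they do the work, as an engineer would, in place of code of your own. Each camera call takes 0.05 s, during which the arm holds its last target.

## Working session

There is one attempt and no reset: what is moved stays moved. The work goes in short steps, Python scripts to look and compute and a tool call to move; the robot and the scene stay as the last step left them, time stands still between calls to the robot, and variables do not carry over. Pictures are saved under pics/ and viewed, and the job is handed in when it is done.

Besides the shell and the picture viewer there is one more tool, called in YAML: its name, and indented under it one key for each argument. drive_tool: Moves the arm, as the interface text tells. Its arguments: {"type":"object","properties":{"motion":{"type":"array","items":{"type":"object","properties":{"wx":{"type":"number","minimum":-1,"maximum":1},"wy":{"type":"number","minimum":-1,"maximum":1},"wz":{"type":"number","minimum":-1,"maximum":1},"x":{"type":"number","minimum":-1,"maximum":1},"y":{"type":"number","minimum":-1,"maximum":1},"z":{"type":"number","minimum":-1,"maximum":1},"claw":{"type":"number"}}}},"force":{"type":"number"}},"required":["motion"]}

```bash
mkdir -p pics
cat > h.py <<'E'
import numpy as np, cv2
from rig import manip
from scipy.spatial.transform import Rotation as R
def snap(n,f):
    s=manip.observe(); im,d=manip.camera(n); cv2.imwrite(f'pics/{f}.png',cv2.cvtColor(im,cv2.COLOR_RGB2BGR)); np.savez(f'pics/{f}.npz',im=im,d=d,pos=s['ee_pos'],rot=s['eef_rot'])
    return im,d,s
def T_of(n,pos=None,rot=None):
    c=manip.calibration(n)
    if n!='wrist': return c,np.array(c['cam_to_world'])
    T=np.eye(4);T[:3,:3]=R.from_euler('xyz',rot).as_matrix();T[:3,3]=pos
    return c,T@np.array(c['tool_from_camera'])
def ray(n,u,v,pos=None,rot=None):
    c,T=T_of(n,pos,rot)
    K=np.array([[c['fx'],0,c['cx']],[0,c['fy'],c['cy']],[0,0,1]])
    p=cv2.undistortPoints(np.array([[[u,v]]],float),K,np.array(c['dist_coeffs'],float))[0,0]
    dd=np.array([p[0],-p[1],-1.]); return T[:3,3],T[:3,:3]@dd
def onz(n,u,v,z,pos=None,rot=None):
    o,d=ray(n,u,v,pos,rot); return o+d*(z-o[2])/d[2]
def dep(n,u,v,dm,pos=None,rot=None):
    o,d=ray(n,u,v,pos,rot); return o+d*dm[int(v),int(u)]
E
python3 - <<'E'
from h import *
for n in ('scene','side','wrist'):
    im,d,s=snap(n,n+'0')
print(s)
for n in ('scene','side'):
    c,T=T_of(n); print(n,T.round(3),c['fx'],c['dist_coeffs'])
print(manip.calibration('wrist'))
E
```

```text
{'t': 0.1, 'joints': array([-1.31098655e+00,  2.41327274e-01,  3.86109462e-03,  1.33518421e+00,
       -1.92338714e-05,  1.57080517e+00]), 'qd': array([-0.00066959, -0.00104158,  0.0041035 , -0.00044194,  0.00237789,
        0.00110721]), 'effort': array([-5.45047278e-04, -3.73137081e+01,  2.53010255e+01,  1.08395217e-02,
        2.68078406e-05, -1.47828655e-05]), 'ee_pos': array([ 0.12829932, -0.48268148,  0.23050796]), 'eef_rot': array([ 3.14157340e+00,  1.85405865e-03, -1.31099539e+00]), 'force': array([-0.08824929,  0.4240095 ,  0.02678592]), 'wrist_torque': array([-0.02041537, -0.02134755, -0.01203242]), 'gripper_width': 0.0854736408851411}
scene [[-0.795 -0.398  0.458  1.161]
 [ 0.607 -0.529  0.594  0.803]
 [ 0.006  0.75   0.662  0.946]
 [ 0.     0.     0.     1.   ]] 497.8807209462217 [-0.04727201  0.          0.          0.          0.        ]
side [[ 0.979  0.113 -0.169  0.384]
 [-0.203  0.562 -0.802 -0.877]
 [ 0.004  0.819  0.573  0.769]
 [ 0.     0.     0.     1.   ]] 469.64111560876086 [-0.10675612  0.          0.          0.          0.        ]
{'fx': 280.61808598861614, 'fy': 280.61808598861614, 'cx': 321.90338634098356, 'cy': 197.90675035948095, 'dist_coeffs': array([0.0127179, 0.       , 0.       , 0.       , 0.       ]), 'tool_from_camera': array([[ 9.99999392e-01,  6.09251185e-04,  9.19507361e-04,
         3.32657880e-04],
       [ 8.71321071e-04, -9.47481867e-01, -3.19808305e-01,
        -8.15787672e-02],
       [ 6.76372963e-04,  3.19808912e-01, -9.47481822e-01,
        -1.42160094e-01],
       [ 0.00000000e+00,  0.00000000e+00,  0.00000000e+00,
         1.00000000e+00]])}
```

View pics/scene0.png

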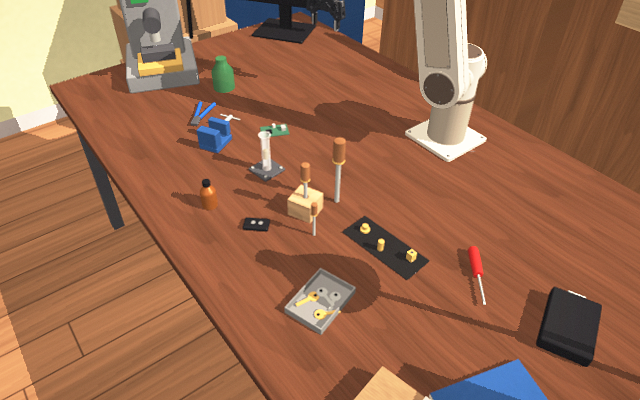

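View pics/side0.png

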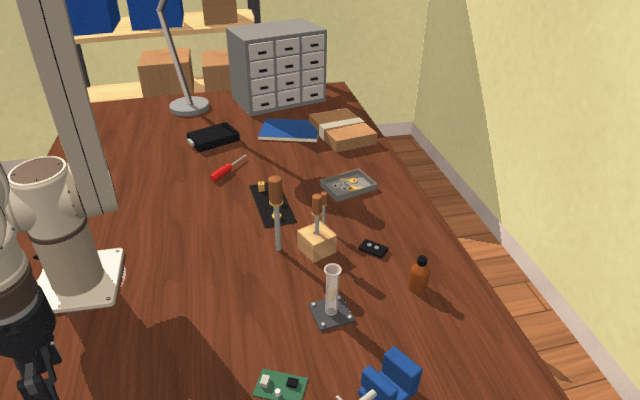

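View pics/wrist0.png

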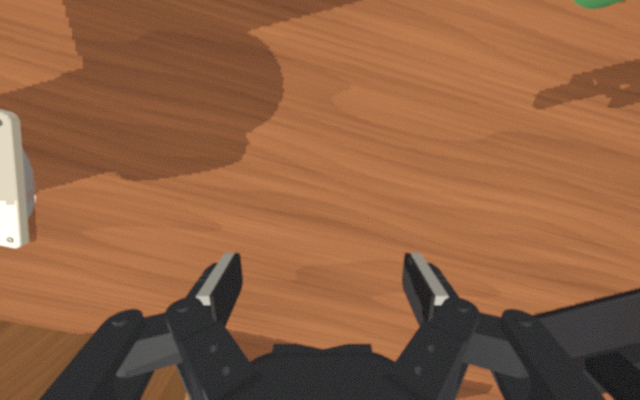

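Run:
```python
import cv2,numpy as np
a=cv2.imread('pics/scene0.png');b=cv2.imread('pics/side0.png')
f=lambda i,x0,y0,x1,y1,s:cv2.resize(i[y0:y1,x0:x1],None,fx=s,fy=s,interpolation=cv2.INTER_CUBIC)
cv2.imwrite('pics/c1.png',f(a,240,120,440,280,4)); cv2.imwrite('pics/c2.png',f(b,240,160,400,335,3.4))
```

```text
(no output)
```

View pics/c1.png

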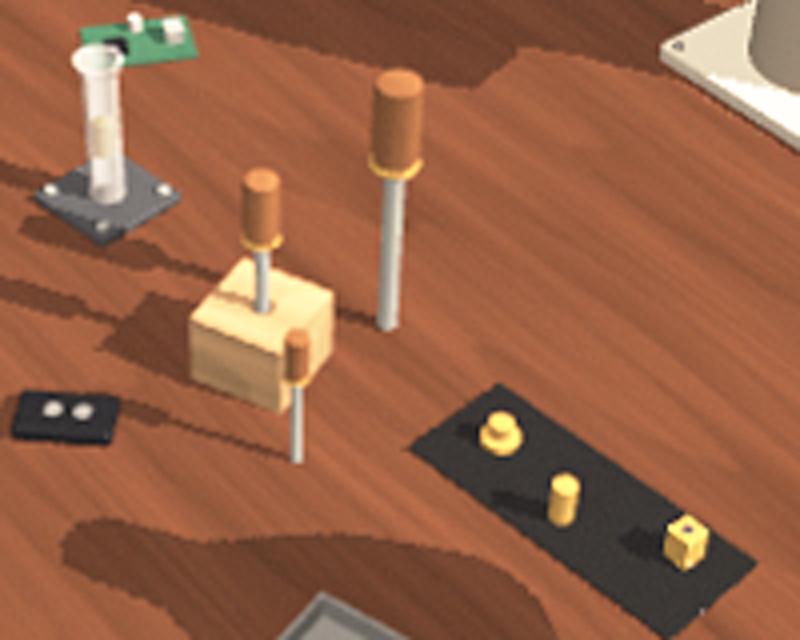

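View pics/c2.png

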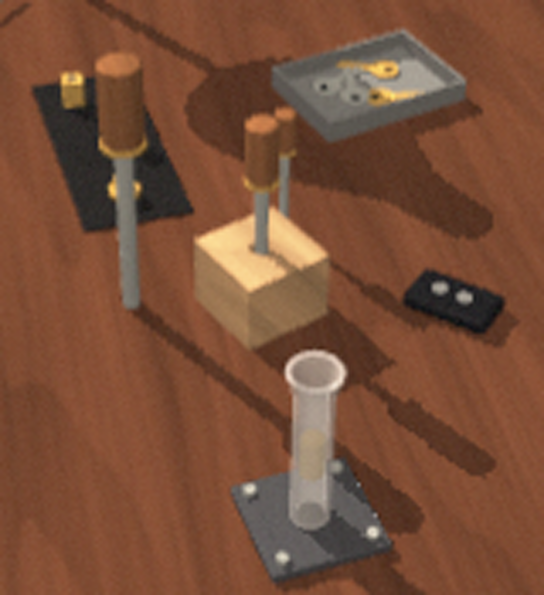

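Run:
```python
from h import *
def A(u,v,z,l): print(l,onz('scene',240+u/4,120+v/4,z).round(4))
def B(u,v,z,l): print(l,'side',onz('side',240+u/3.4,160+v/3.4,z).round(4))
A(566,484,.033,'slug'); A(500,420,.021,'bush');A(688,526,.027,'spacer')
for p in [(500,384),(755,563),(670,636),(412,447)]: A(*p,.003,'mat')
A(99,58,.13,'mouth');B(315,372,.13,'mouth')
for p in [(40,198),(108,157),(180,196),(102,242)]:A(*p,.008,'foot')
for p in [(233,490),(333,462),(391,545),(276,577)]:B(*p,.008,'foot')
A(262,178,.163,'rod');B(262,123,.163,'rod')
for p in [(191,320),(247,258),(334,291),(280,350)]:A(*p,.055,'stand')
for p in [(196,241),(269,208),(328,262),(252,292)]:B(*p,.055,'stand')
A(388,325,0,'big');B(131,303,0,'big');A(297,460,0,'small')
print(onz('scene',240+398/4,120+80/4,.22),onz('side',240+120/3.4,160+63/3.4,.22))
A(297,335,.12,'smalltop');B(285,114,.12,'smalltop')
```

```text
slug [0.5092 0.2351 0.033 ]
bush [0.496  0.1599 0.021 ]
spacer [0.469  0.3026 0.027 ]
mat [0.4602 0.1217 0.003 ]
mat [0.4398 0.3364 0.003 ]
mat [0.5229 0.3449 0.003 ]
mat [0.5458 0.1312 0.003 ]
mouth [ 0.561  -0.2061  0.13  ]
mouth side [ 0.5634 -0.212   0.13  ]
foot [ 0.606  -0.2309  0.008 ]
foot [ 0.5378 -0.2422  0.008 ]
foot [ 0.5209 -0.1699  0.008 ]
foot [ 0.5969 -0.1602  0.008 ]
foot side [ 0.5202 -0.1819  0.008 ]
foot side [ 0.5889 -0.1709  0.008 ]
foot side [ 0.6069 -0.2466  0.008 ]
foot side [ 0.5319 -0.2568  0.008 ]
rod [0.5751 0.0073 0.163 ]
rod side [5.767e-01 2.000e-04 1.630e-01]
stand [ 0.622  -0.0094  0.055 ]
stand [ 0.555  -0.0379  0.055 ]
stand [0.5284 0.0248 0.055 ]
stand [0.5923 0.0492 0.055 ]
stand side [0.5326 0.0172 0.055 ]
stand side [0.5926 0.0454 0.055 ]
stand side [ 0.6202 -0.025   0.055 ]
stand side [ 0.5606 -0.0466  0.055 ]
big [0.4813 0.0278 0.    ]
big side [0.4839 0.0227 0.    ]
small [0.6113 0.0928 0.    ]
[0.49124866 0.03722977 0.22      ] [0.48267251 0.0041299  0.22      ]
smalltop [0.6176 0.0998 0.12  ]
smalltop side [0.6094 0.0707 0.12  ]
```

Candidates in the scene view. Round parts: flanged bush (365,228), plain slug (381,243), square spacer (411,253). Rods: the large one stands free with its foot at (337,201), the middle one is in the stand with its handle top at (305,164), and the small one stands free with its foot at (314,235). The crops show the slug is the plain cylinder in the middle of the row, and the rod in the stand is the middle-sized one.

```bash
cat > plan.py <<'E'
from h import *
import sys,json
# plan.py x y z yaw n : rows from current measured pose
def plan(tgt,yaw,n,dec=3,start=None,claw=None):
    s=manip.observe(); p=np.array(s['ee_pos']); M=R.from_euler('xyz',s['eef_rot'])
    G=R.from_euler('xyz',[np.pi,0,yaw]); rows=[]
    for i in range(n):
        k=n-i
        rv=(M.inv()*G).as_rotvec()/k; d=M.inv().apply((np.array(tgt)-p)/k)
        r=np.round(np.r_[rv/np.pi,d/.05],dec)
        rows.append(r); p=p+M.apply(r[3:]*.05); M=M*R.from_rotvec(r[:3]*np.pi)
    a=np.array(rows); print('max',abs(a).max(0)); 
    print(json.dumps([{k:float(v) for k,v in zip(['wx','wy','wz','x','y','z'],r) if v} for r in rows]))
    print('end err mm',(p-tgt)*1e3)
if __name__=='__main__':
    v=[float(a) for a in sys.argv[1:]]; plan(v[:3],v[3],int(v[4]))
E
python3 plan.py .509 .225 .21 .1 20
```

```text
max [0.001 0.    0.023 0.586 0.803 0.022]
[{"wz": -0.022, "x": -0.586, "y": -0.55, "z": 0.022}, {"wz": -0.022, "x": -0.547, "y": -0.589, "z": 0.022}, {"wz": -0.023, "x": -0.505, "y": -0.625, "z": 0.022}, {"wz": -0.022, "x": -0.458, "y": -0.66, "z": 0.021}, {"wz": -0.023, "x": -0.412, "y": -0.69, "z": 0.022}, {"wz": -0.022, "x": -0.361, "y": -0.718, "z": 0.021}, {"wz": -0.023, "x": -0.31, "y": -0.741, "z": 0.022}, {"wz": -0.022, "x": -0.256, "y": -0.762, "z": 0.021}, {"wz": -0.023, "x": -0.203, "y": -0.778, "z": 0.022}, {"wz": -0.022, "x": -0.146, "y": -0.79, "z": 0.021}, {"wz": -0.023, "x": -0.091, "y": -0.798, "z": 0.022}, {"wz": -0.022, "x": -0.033, "y": -0.803, "z": 0.021}, {"wz": -0.023, "x": 0.022, "y": -0.803, "z": 0.022}, {"wz": -0.022, "x": 0.08, "y": -0.8, "z": 0.021}, {"wz": -0.023, "x": 0.135, "y": -0.792, "z": 0.022}, {"wz": -0.022, "x": 0.192, "y": -0.78, "z": 0.021}, {"wz": -0.023, "x": 0.245, "y": -0.765, "z": 0.022}, {"wz": -0.022, "x": 0.3, "y": -0.746, "z": 0.021}, {"wz": -0.023, "x": 0.351, "y": -0.723, "z": 0.022}, {"wx": -0.001, "wz": -0.022, "x": 0.402, "y": -0.696, "z": 0.021}]
end err mm [-0.00722913 -0.01473083  0.01308714]
```

drive_tool:
  motion:
    - {"wz":-0.022,"x":-0.59,"y":-0.55,"z":-0.2,"claw":-1}
    - {"wz":-0.022,"x":-0.55,"y":-0.59,"z":-0.2}
    - {"wz":-0.023,"x":-0.5,"y":-0.625,"z":-0.2}
    - {"wz":-0.022,"x":-0.46,"y":-0.66,"z":-0.2}
    - {"wz":-0.023,"x":-0.41,"y":-0.69,"z":-0.2}
    - {"wz":-0.022,"x":-0.36,"y":-0.72,"z":-0.2}
    - {"wz":-0.023,"x":-0.31,"y":-0.74,"z":-0.2}
    - {"wz":-0.022,"x":-0.26,"y":-0.76,"z":-0.2}
    - {"wz":-0.023,"x":-0.2,"y":-0.78,"z":-0.2}
    - {"wz":-0.022,"x":-0.15,"y":-0.79,"z":0}
    - {"wz":-0.023,"x":-0.09,"y":-0.8,"z":0}
    - {"wz":-0.022,"x":-0.03,"y":-0.8,"z":0}
    - {"wz":-0.023,"x":0.02,"y":-0.8,"z":0}
    - {"wz":-0.022,"x":0.08,"y":-0.8,"z":0.1}
    - {"wz":-0.023,"x":0.135,"y":-0.79,"z":0.2}
    - {"wz":-0.022,"x":0.19,"y":-0.78,"z":0.3}
    - {"wz":-0.023,"x":0.245,"y":-0.765,"z":0.4}
    - {"wz":-0.022,"x":0.3,"y":-0.75,"z":0.4}
    - {"wz":-0.023,"x":0.35,"y":-0.72,"z":0.4}
    - {"wz":-0.022,"x":0.4,"y":-0.7,"z":0.4}

```text
validation failed for argument at $.mo...
```

Run:
```python
from h import *
im,d,s=snap('wrist','w1'); print(s['t'],s['ee_pos'],s['eef_rot'],s['gripper_width'])
```

```text
0.15 [ 0.1283223  -0.48274851  0.23061359] [ 3.14158092e+00  1.63080256e-03 -1.31100973e+00] 0.08565825725460655
```

View pics/w1.png

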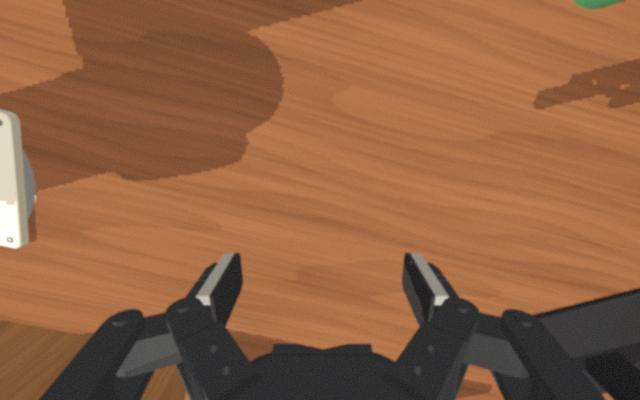

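drive_tool:
  motion:
    - {"wx":0.0,"wy":0.0,"wz":-0.022,"x":-0.59,"y":-0.55,"z":-0.2,"claw":-1.0}

```text
t: 0.32
ee_pos: [0.1469, -0.4481, 0.24]
eef_rot: [3.141, 0.002, -1.243]
force: [0.4, 0.7, -0.1]
gripper_width: 0.0855
```

```bash
python3 - <<'E'
s=open('plan.py').read()
s=s.replace("zip(['wx','wy','wz','x','y','z'],r) if v}","zip(['wx','wy','wz','x','y','z','claw'],list(r)+[CL])}").replace("def plan","CL=-1.0\ndef plan").replace("v=[float(a) for a in sys.argv[1:]]; ","v=[float(a) for a in sys.argv[1:]]; CL=v[5] if len(v)>5 else -1.0; ")
s=s.replace("p=np.array(s['ee_pos'])","p=np.array(start if start is not None else s['ee_pos'])")
open('plan.py','w').write(s)
E
python3 plan.py .509 .225 .21 .1 19
```

```text
max [0.001 0.    0.023 0.548 0.804 0.033]
[{"wx": -0.0, "wy": 0.0, "wz": -0.022, "x": -0.548, "y": -0.589, "z": 0.033, "claw": -1.0}, {"wx": -0.0, "wy": 0.0, "wz": -0.023, "x": -0.506, "y": -0.626, "z": 0.033, "claw": -1.0}, {"wx": -0.0, "wy": 0.0, "wz": -0.022, "x": -0.459, "y": -0.66, "z": 0.033, "claw": -1.0}, {"wx": -0.0, "wy": 0.0, "wz": -0.023, "x": -0.413, "y": -0.691, "z": 0.032, "claw": -1.0}, {"wx": -0.0, "wy": 0.0, "wz": -0.022, "x": -0.362, "y": -0.719, "z": 0.033, "claw": -1.0}, {"wx": -0.0, "wy": 0.0, "wz": -0.023, "x": -0.311, "y": -0.742, "z": 0.032, "claw": -1.0}, {"wx": -0.0, "wy": 0.0, "wz": -0.022, "x": -0.257, "y": -0.762, "z": 0.033, "claw": -1.0}, {"wx": -0.0, "wy": 0.0, "wz": -0.023, "x": -0.204, "y": -0.778, "z": 0.032, "claw": -1.0}, {"wx": -0.0, "wy": 0.0, "wz": -0.022, "x": -0.147, "y": -0.791, "z": 0.033, "claw": -1.0}, {"wx": -0.0, "wy": 0.0, "wz": -0.023, "x": -0.092, "y": -0.799, "z": 0.032, "claw": -1.0}, {"wx": -0.0, "wy": 0.0, "wz": -0.022, "x": -0.034, "y": -0.804, "z": 0.033, "claw": -1.0}, {"wx": -0.0, "wy": 0.0, "wz": -0.023, "x": 0.021, "y": -0.804, "z": 0.032, "claw": -1.0}, {"wx": -0.0, "wy": 0.0, "wz": -0.022, "x": 0.079, "y": -0.801, "z": 0.033, "claw": -1.0}, {"wx": -0.0, "wy": 0.0, "wz": -0.023, "x": 0.135, "y": -0.793, "z": 0.032, "claw": -1.0}, {"wx": -0.0, "wy": 0.0, "wz": -0.022, "x": 0.191, "y": -0.781, "z": 0.033, "claw": -1.0}, {"wx": -0.0, "wy": 0.0, "wz": -0.023, "x": 0.245, "y": -0.766, "z": 0.032, "claw": -1.0}, {"wx": -0.0, "wy": 0.0, "wz": -0.022, "x": 0.3, "y": -0.747, "z": 0.033, "claw": -1.0}, {"wx": -0.0, "wy": 0.0, "wz": -0.023, "x": 0.351, "y": -0.724, "z": 0.032, "claw": -1.0}, {"wx": -0.001, "wy": 0.0, "wz": -0.022, "x": 0.402, "y": -0.697, "z": 0.033, "claw": -1.0}]
end err mm [ 0.01785126 -0.00271058 -0.01652712]
```

drive_tool:
  motion:
    - {"wx":0,"wy":0,"wz":-0.022,"x":-0.55,"y":-0.59,"z":-0.2,"claw":-1}
    - {"wx":0,"wy":0,"wz":-0.023,"x":-0.505,"y":-0.625,"z":-0.2,"claw":-1}
    - {"wx":0,"wy":0,"wz":-0.022,"x":-0.46,"y":-0.66,"z":-0.2,"claw":-1}
    - {"wx":0,"wy":0,"wz":-0.023,"x":-0.41,"y":-0.69,"z":-0.2,"claw":-1}
    - {"wx":0,"wy":0,"wz":-0.022,"x":-0.36,"y":-0.72,"z":-0.2,"claw":-1}
    - {"wx":0,"wy":0,"wz":-0.023,"x":-0.31,"y":-0.74,"z":-0.2,"claw":-1}
    - {"wx":0,"wy":0,"wz":-0.022,"x":-0.26,"y":-0.76,"z":-0.2,"claw":-1}
    - {"wx":0,"wy":0,"wz":-0.023,"x":-0.2,"y":-0.78,"z":-0.2,"claw":-1}
    - {"wx":0,"wy":0,"wz":-0.022,"x":-0.15,"y":-0.79,"z":0,"claw":-1}
    - {"wx":0,"wy":0,"wz":-0.023,"x":-0.09,"y":-0.8,"z":0,"claw":-1}
    - {"wx":0,"wy":0,"wz":-0.022,"x":-0.03,"y":-0.805,"z":0,"claw":-1}
    - {"wx":0,"wy":0,"wz":-0.023,"x":0.02,"y":-0.805,"z":0,"claw":-1}
    - {"wx":0,"wy":0,"wz":-0.022,"x":0.08,"y":-0.8,"z":0.1,"claw":-1}
    - {"wx":0,"wy":0,"wz":-0.023,"x":0.135,"y":-0.79,"z":0.2,"claw":-1}
    - {"wx":0,"wy":0,"wz":-0.022,"x":0.19,"y":-0.78,"z":0.3,"claw":-1}
    - {"wx":0,"wy":0,"wz":-0.023,"x":0.245,"y":-0.765,"z":0.4,"claw":-1}
    - {"wx":0,"wy":0,"wz":-0.022,"x":0.3,"y":-0.75,"z":0.4,"claw":-1}
    - {"wx":0,"wy":0,"wz":-0.023,"x":0.35,"y":-0.725,"z":0.4,"claw":-1}
    - {"wx":0,"wy":0,"wz":-0.022,"x":0.4,"y":-0.7,"z":0.4,"claw":-1}
    - {"wx":0,"wy":0,"wz":0,"x":0,"y":0,"z":0,"claw":-0.3}

```text
t: 2.82
ee_pos: [0.5084, 0.2273, 0.2082]
eef_rot: [3.14, 0.005, 0.103]
force: [-0.3, 0.1, 0.2]
gripper_width: 0.0697
```

Run:
```python
from h import *
im,d,s=snap('wrist','w1'); print(s['t'],s['ee_pos'],s['eef_rot'],s['gripper_width'])
```

```text
2.825 [0.50838025 0.22726633 0.208185  ] [3.14037111 0.00458636 0.10254173] 0.06969426414165046
```

View pics/w1.png

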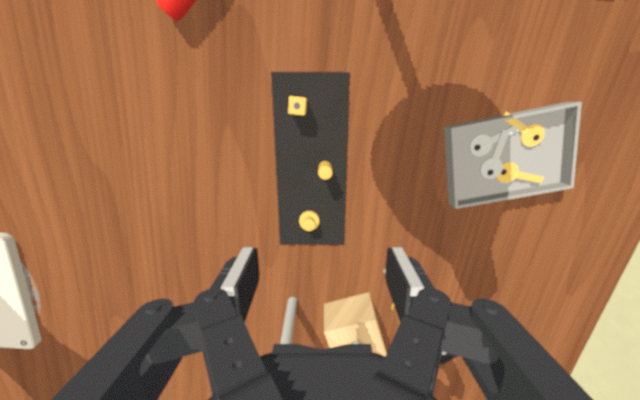

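Run:
```python
from h import *
im=cv2.imread('pics/w1.png'); cv2.imwrite('pics/c3.png',cv2.resize(im[60:260,250:370],None,fx=5,fy=5,interpolation=cv2.INTER_NEAREST)[:,:600][0:600] if 0 else cv2.resize(im[150:190,300:350],None,fx=12,fy=12,interpolation=cv2.INTER_NEAREST))
z=np.load('pics/w1.npz');p,r,d=z['pos'],z['rot'],z['d']
for v in range(160,184,2): print(v,dep('wrist',325,v,d,p,r).round(4))
for u in range(316,336,2): print(u,dep('wrist',u,174,d,p,r).round(4))
```

```text
160 [0.5091 0.2417 0.0016]
162 [0.5091 0.2414 0.0126]
164 [0.509  0.2413 0.0239]
166 [0.509  0.2409 0.0333]
168 [0.5092 0.2386 0.0332]
170 [0.5095 0.2363 0.0334]
172 [0.5097 0.2338 0.0328]
174 [0.51   0.2312 0.0319]
176 [0.5102 0.229  0.0326]
178 [0.5105 0.2262 0.0311]
180 [0.5118 0.2158 0.0011]
182 [0.5121 0.2135 0.0024]
316 [0.4996 0.2229 0.0025]
318 [0.5021 0.2234 0.0037]
320 [0.5042 0.2312 0.0341]
322 [0.5065 0.2308 0.0315]
324 [0.5088 0.2315 0.0336]
326 [0.5111 0.2316 0.033 ]
328 [0.5135 0.2318 0.0327]
330 [0.5157 0.2322 0.0333]
332 [0.5198 0.2248 0.0017]
334 [0.5224 0.2249 0.0013]
```

View pics/c3.png

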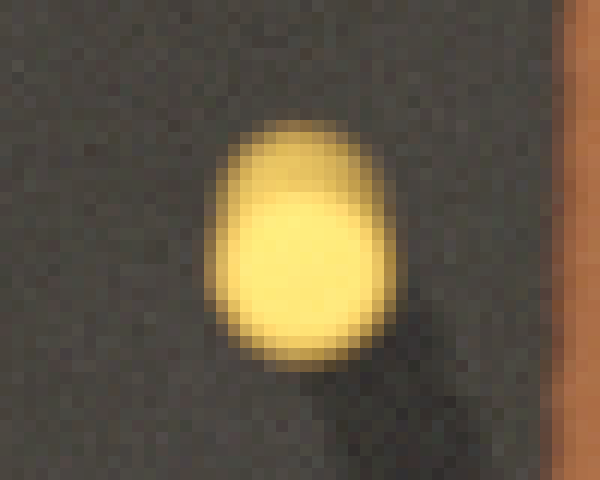

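```bash
python3 plan.py .5103 .2332 .06 .1 5 -0.3
```

```text
max [0.    0.001 0.    0.013 0.028 0.598]
[{"wx": 0.0, "wy": 0.0, "wz": 0.0, "x": 0.013, "y": -0.028, "z": 0.598, "claw": -0.3}, {"wx": 0.0, "wy": 0.0, "wz": 0.0, "x": 0.013, "y": -0.028, "z": 0.598, "claw": -0.3}, {"wx": 0.0, "wy": 0.0, "wz": 0.0, "x": 0.013, "y": -0.028, "z": 0.598, "claw": -0.3}, {"wx": 0.0, "wy": 0.001, "wz": 0.0, "x": 0.013, "y": -0.028, "z": 0.598, "claw": -0.3}, {"wx": 0.0, "wy": 0.0, "wz": 0.0, "x": 0.012, "y": -0.027, "z": 0.598, "claw": -0.3}]
end err mm [ 0.02435131 -0.01518568 -0.01302179]
```

drive_tool:
  motion:
    - {"wx":0,"wy":0,"wz":0,"x":0.01,"y":-0.03,"z":0.6,"claw":-0.3}
    - {"wx":0,"wy":0,"wz":0,"x":0.01,"y":-0.03,"z":0.6,"claw":-0.3}
    - {"wx":0,"wy":0,"wz":0,"x":0.01,"y":-0.03,"z":0.6,"claw":-0.3}
    - {"wx":0,"wy":0,"wz":0,"x":0.01,"y":-0.03,"z":0.6,"claw":-0.3}
    - {"wx":0,"wy":0,"wz":0,"x":0.01,"y":-0.02,"z":0.4,"claw":-0.3}
    - {"wx":0,"wy":0,"wz":0,"x":0,"y":0,"z":0,"claw":-0.3}
    - {"wx":0,"wy":0,"wz":0,"x":0,"y":0,"z":0,"claw":-0.3}

```text
t: 3.75
ee_pos: [0.5115, 0.2326, 0.0728]
eef_rot: [-3.141, -0.002, 0.099]
force: [0.2, -0.2, 0.4]
gripper_width: 0.0557
```

Run:
```python
from h import *
im,d,s=snap('wrist','w2'); print(s['t'],s['ee_pos'],s['eef_rot'],s['gripper_width'])
```

```text
3.75 [0.51149312 0.23258091 0.07284462] [-3.14105541e+00 -2.00966170e-03  9.86135370e-02] 0.05571960003150267
```

View pics/w2.png

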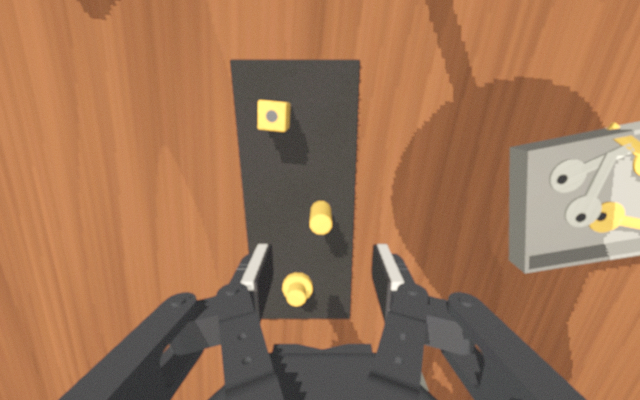

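```bash
python3 - <<'E'
from h import *
z=np.load('pics/w2.npz');p,r,d,im=z['pos'],z['rot'],z['d'],z['im']
P=[]
for v in range(195,242):
  for u in range(303,340):
    q=dep('wrist',u,v,d,p,r)
    if .028<q[2]<.038: P.append(q)
P=np.array(P);print(len(P),P.min(0),P.max(0),(P.min(0)+P.max(0))/2,np.median(P,0))
E
python3 plan.py .5103 .2332 .009 .1 3 -0.3
```

```text
373 [0.50188767 0.22585101 0.02812561] [0.51661996 0.241656   0.03412323] [0.50925381 0.23375351 0.03112442] [0.50919496 0.23461606 0.0323172 ]
max [0.    0.001 0.    0.011 0.003 0.427]
[{"wx": -0.0, "wy": -0.0, "wz": -0.0, "x": -0.01, "y": -0.003, "z": 0.427, "claw": -0.3}, {"wx": -0.0, "wy": -0.0, "wz": -0.0, "x": -0.011, "y": -0.003, "z": 0.427, "claw": -0.3}, {"wx": -0.0, "wy": -0.001, "wz": -0.0, "x": -0.01, "y": -0.003, "z": 0.427, "claw": -0.3}]
end err mm [ 0.01069562 -0.01297475 -0.00828353]
```

drive_tool:
  motion:
    - {"wx":0,"wy":0,"wz":0,"x":-0.015,"y":-0.01,"z":0.4,"claw":-0.3}
    - {"wx":0,"wy":0,"wz":0,"x":-0.015,"y":-0.01,"z":0.4,"claw":-0.3}
    - {"wx":0,"wy":0,"wz":0,"x":0,"y":0,"z":0.35,"claw":-0.3}
    - {"wx":0,"wy":0,"wz":0,"x":0,"y":0,"z":0,"claw":-0.3}
    - {"wx":0,"wy":0,"wz":0,"x":0,"y":0,"z":0,"claw":-0.3}

```text
t: 4.42
ee_pos: [0.5101, 0.2341, 0.0152]
eef_rot: [-3.141, -0.002, 0.099]
force: [0.2, 0.5, 0.1]
gripper_width: 0.0554
```

drive_tool:
  motion:
    - {"wx":0,"wy":0,"wz":0,"x":0,"y":0,"z":0.09,"claw":-0.3}
    - {"wx":0,"wy":0,"wz":0,"x":0,"y":0,"z":0,"claw":1}
    - {"wx":0,"wy":0,"wz":0,"x":0,"y":0,"z":0,"claw":1}
    - {"wx":0,"wy":0,"wz":0,"x":0,"y":0,"z":0,"claw":1}
    - {"wx":0,"wy":0,"wz":0,"x":0,"y":0,"z":0,"claw":1}
    - {"wx":0,"wy":0,"wz":0,"x":0,"y":0,"z":0,"claw":1}
  force: 40

```text
t: 5.18
ee_pos: [0.5094, 0.2338, 0.0096]
eef_rot: [-3.141, -0.001, 0.1]
force: [0.0, -0.4, 2.4]
gripper_width: 0.0144
```

drive_tool:
  motion:
    - {"wx":0,"wy":0,"wz":0,"x":0,"y":0,"z":-0.3,"claw":1}
    - {"wx":0,"wy":0,"wz":0,"x":0,"y":0,"z":-0.6,"claw":1}
    - {"wx":0,"wy":0,"wz":0,"x":0,"y":0,"z":-0.6,"claw":1}
    - {"wx":0,"wy":0,"wz":0,"x":0,"y":0,"z":-0.2,"claw":1}

```text
t: 5.68
ee_pos: [0.5105, 0.2343, 0.097]
eef_rot: [-3.14, -0.004, 0.1]
force: [0.2, -0.1, -0.9]
gripper_width: 0.0149
```

Run:
```python
from h import *
im,d,s=snap('wrist','w3'); print(s['t'],s['ee_pos'],s['eef_rot'],s['gripper_width'],s['force'])
b=cv2.imread('pics/w3.png');cv2.imwrite('pics/c4.png',cv2.resize(b[180:340,220:420],None,fx=4,fy=4,interpolation=cv2.INTER_CUBIC))
```

```text
5.675 [0.5105469  0.23434633 0.09699625] [-3.14012691 -0.00421084  0.09958355] 0.014912687473082775 [ 0.23905075 -0.055366   -0.88633551]
```

View pics/c4.png

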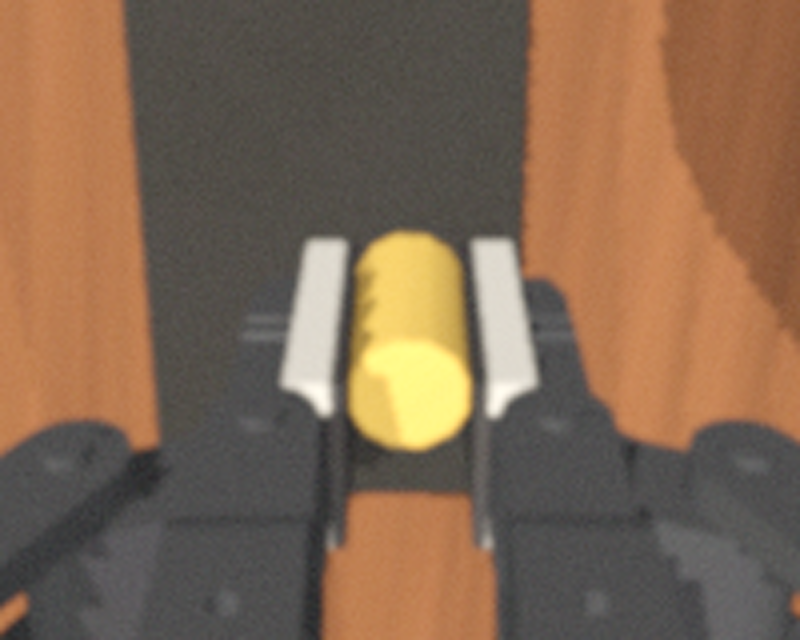

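```bash
python3 plan.py .563 -.19 .26 .1 16 1
```

```text
max [0.    0.001 0.    0.014 0.534 0.205]
[{"wx": -0.0, "wy": -0.0, "wz": -0.0, "x": 0.013, "y": 0.534, "z": -0.204, "claw": 1.0}, {"wx": -0.0, "wy": -0.0, "wz": -0.0, "x": 0.013, "y": 0.534, "z": -0.204, "claw": 1.0}, {"wx": -0.0, "wy": -0.0, "wz": -0.0, "x": 0.013, "y": 0.534, "z": -0.204, "claw": 1.0}, {"wx": -0.0, "wy": -0.0, "wz": -0.0, "x": 0.013, "y": 0.534, "z": -0.204, "claw": 1.0}, {"wx": -0.0, "wy": -0.0, "wz": -0.0, "x": 0.014, "y": 0.534, "z": -0.204, "claw": 1.0}, {"wx": -0.0, "wy": -0.0, "wz": -0.0, "x": 0.013, "y": 0.534, "z": -0.204, "claw": 1.0}, {"wx": -0.0, "wy": -0.0, "wz": -0.0, "x": 0.014, "y": 0.534, "z": -0.204, "claw": 1.0}, {"wx": -0.0, "wy": -0.0, "wz": -0.0, "x": 0.013, "y": 0.534, "z": -0.204, "claw": 1.0}, {"wx": -0.0, "wy": -0.0, "wz": -0.0, "x": 0.014, "y": 0.534, "z": -0.204, "claw": 1.0}, {"wx": -0.0, "wy": -0.0, "wz": -0.0, "x": 0.013, "y": 0.534, "z": -0.204, "claw": 1.0}, {"wx": -0.0, "wy": -0.0, "wz": -0.0, "x": 0.014, "y": 0.534, "z": -0.205, "claw": 1.0}, {"wx": -0.0, "wy": -0.0, "wz": -0.0, "x": 0.013, "y": 0.534, "z": -0.204, "claw": 1.0}, {"wx": -0.0, "wy": -0.0, "wz": -0.0, "x": 0.014, "y": 0.534, "z": -0.205, "claw": 1.0}, {"wx": -0.0, "wy": -0.0, "wz": -0.0, "x": 0.013, "y": 0.534, "z": -0.204, "claw": 1.0}, {"wx": -0.0, "wy": -0.001, "wz": -0.0, "x": 0.014, "y": 0.534, "z": -0.205, "claw": 1.0}, {"wx": -0.0, "wy": -0.0, "wz": -0.0, "x": 0.013, "y": 0.534, "z": -0.204, "claw": 1.0}]
end err mm [ 0.02273038 -0.0038194  -0.01516781]
```

drive_tool:
  motion:
    - {"wx":0,"wy":0,"wz":0,"x":0,"y":0.1,"z":-0.8,"claw":1}
    - {"wx":0,"wy":0,"wz":0,"x":0,"y":0.2,"z":-0.8,"claw":1}
    - {"wx":0,"wy":0,"wz":0,"x":0,"y":0.4,"z":-0.8,"claw":1}
    - {"wx":0,"wy":0,"wz":0,"x":0,"y":0.5,"z":-0.8,"claw":1}
    - {"wx":0,"wy":0,"wz":0,"x":0,"y":0.6,"z":-0.6,"claw":1}
    - {"wx":0,"wy":0,"wz":0,"x":0.02,"y":0.7,"z":-0.4,"claw":1}
    - {"wx":0,"wy":0,"wz":0,"x":0.03,"y":0.8,"z":0,"claw":1}
    - {"wx":0,"wy":0,"wz":0,"x":0.03,"y":0.8,"z":0,"claw":1}
    - {"wx":0,"wy":0,"wz":0,"x":0.03,"y":0.8,"z":0,"claw":1}
    - {"wx":0,"wy":0,"wz":0,"x":0.03,"y":0.8,"z":0,"claw":1}
    - {"wx":0,"wy":0,"wz":0,"x":0.03,"y":0.8,"z":0,"claw":1}
    - {"wx":0,"wy":0,"wz":0,"x":0.02,"y":0.8,"z":0.1,"claw":1}
    - {"wx":0,"wy":0,"wz":0,"x":0.02,"y":0.6,"z":0.2,"claw":1}
    - {"wx":0,"wy":0,"wz":0,"x":0,"y":0.44,"z":0.3,"claw":1}
    - {"wx":0,"wy":0,"wz":0,"x":0,"y":0.2,"z":0.3,"claw":1}
    - {"wx":0,"wy":0,"wz":0,"x":0,"y":0,"z":0,"claw":1}
    - {"wx":0,"wy":0,"wz":0,"x":0,"y":0,"z":0,"claw":1}

```text
t: 7.85
ee_pos: [0.5621, -0.1892, 0.2595]
eef_rot: [-3.141, -0.0, 0.101]
force: [-0.4, 0.6, 0.0]
gripper_width: 0.015
```

Run:
```python
from h import *
im,d,s=snap('wrist','w4'); print(s['t'],s['ee_pos'],s['eef_rot'],s['gripper_width'],s['force'])
```

```text
7.85 [ 0.56211678 -0.18920449  0.25952896] [-3.14124364e+00 -1.30503156e-04  1.00792627e-01] 0.014969440548421415 [-0.35865     0.63092468  0.04175077]
```

View pics/w4.png

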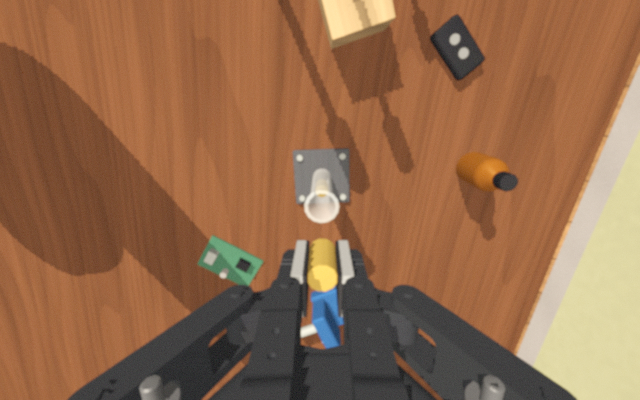

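Run:
```python
from h import *
z=np.load('pics/w4.npz');p,r,d,im=z['pos'],z['rot'],z['d'],z['im']
b=cv2.imread('pics/w4.png');cv2.imwrite('pics/c5.png',cv2.resize(b[140:235,280:365],None,fx=7,fy=6.3,interpolation=cv2.INTER_CUBIC) if 0 else cv2.resize(b[140:230,280:370],None,fx=6,fy=6,interpolation=cv2.INTER_CUBIC))
print(onz('wrist',322,206,.13,p,r))
P=[]
for v in range(180,230):
  for u in range(295,350):
    q=dep('wrist',u,v,d,p,r)
    if .122<q[2]<.138: P.append(q)
P=np.array(P);print(len(P),P.min(0),P.max(0),(P.min(0)+P.max(0))/2,np.median(P,0))
```

```text
[ 0.56328624 -0.20757791  0.13      ]
499 [ 0.54452295 -0.22524832  0.122006  ] [ 0.57967787 -0.19013662  0.13118561] [ 0.56210041 -0.20769247  0.12659581] [ 0.56248404 -0.21215576  0.1288614 ]
```

View pics/c5.png

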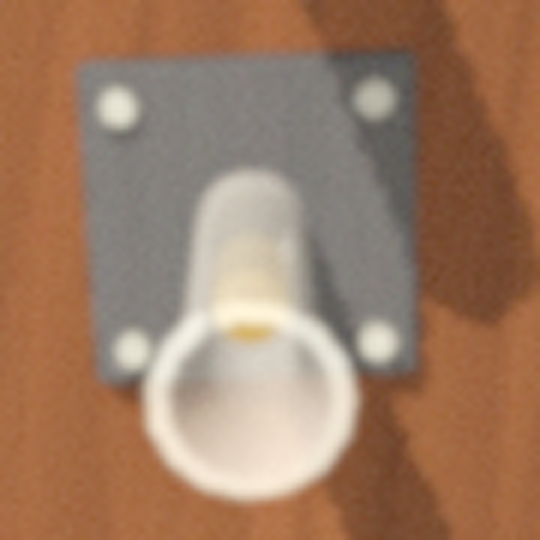

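drive_tool:
  motion:
    - {"wx":0,"wy":0,"wz":0,"x":-0.02,"y":0.19,"z":0.3,"claw":1}
    - {"wx":0,"wy":0,"wz":0,"x":-0.01,"y":0.18,"z":0.5,"claw":1}
    - {"wx":0,"wy":0,"wz":0,"x":0,"y":0,"z":0.6,"claw":1}
    - {"wx":0,"wy":0,"wz":0,"x":0,"y":0,"z":0.5,"claw":1}
    - {"wx":0,"wy":0,"wz":0,"x":0,"y":0,"z":0.3,"claw":1}
    - {"wx":0,"wy":0,"wz":0,"x":0,"y":0,"z":0,"claw":1}
    - {"wx":0,"wy":0,"wz":0,"x":0,"y":0,"z":0,"claw":1}

```text
t: 8.78
ee_pos: [0.5631, -0.209, 0.1504]
eef_rot: [3.141, -0.002, 0.1]
force: [0.6, -0.5, 0.2]
gripper_width: 0.0147
```

Run:
```python
from h import *
print(manip.observe())
im,d,s=snap('wrist','w5')
b=cv2.imread('pics/w5.png');cv2.imwrite('pics/c6.png',cv2.resize(b[180:340,220:420],None,fx=4,fy=4,interpolation=cv2.INTER_CUBIC))
```

```text
{'t': 8.775, 'joints': array([-3.55375481e-01,  4.80708987e-01,  1.41107346e-01,  1.22926000e+00,
       -4.07067449e-05,  1.11574252e+00]), 'qd': array([-0.00093171, -0.00846246,  0.00966094,  0.00063662, -0.0007372 ,
       -0.00014435]), 'effort': array([-1.28852055e-02, -4.71750212e+01,  2.41437382e+01,  1.89353985e-02,
       -1.27144009e-03, -7.74700457e-04]), 'ee_pos': array([ 0.56306814, -0.20898594,  0.15035699]), 'eef_rot': array([ 3.14070578e+00, -1.71991108e-03,  9.96790510e-02]), 'force': array([ 0.62718876, -0.49429381,  0.2105119 ]), 'wrist_torque': array([ 0.00128091, -0.00249434, -0.03167679]), 'gripper_width': 0.014749278022591466}
```

View pics/c6.png

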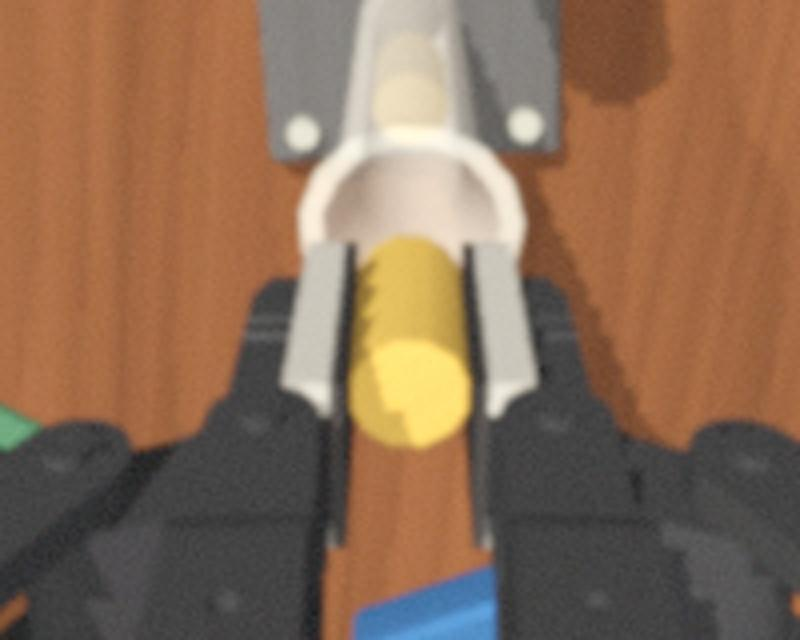

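drive_tool:
  motion:
    - {"wx":0,"wy":0,"wz":0,"x":0,"y":-0.02,"z":0.15,"claw":1}
    - {"wx":0,"wy":0,"wz":0,"x":0,"y":0,"z":0.17,"claw":1}
    - {"wx":0,"wy":0,"wz":0,"x":0,"y":0,"z":0,"claw":1}
    - {"wx":0,"wy":0,"wz":0,"x":0,"y":0,"z":0,"claw":1}

```text
t: 9.32
ee_pos: [0.5622, -0.2077, 0.1332]
eef_rot: [-3.141, 0.0, 0.1]
force: [0.9, 0.4, -1.1]
gripper_width: 0.0147
```

drive_tool:
  motion:
    - {"wx":0,"wy":0,"wz":0,"x":0,"y":0,"z":0,"claw":-0.1}
    - {"wx":0,"wy":0,"wz":0,"x":0,"y":0,"z":0,"claw":-0.1}
    - {"wx":0,"wy":0,"wz":0,"x":0,"y":0,"z":0,"claw":-0.1}
    - {"wx":0,"wy":0,"wz":0,"x":0,"y":0,"z":0,"claw":-0.1}
    - {"wx":0,"wy":0,"wz":0,"x":0,"y":0,"z":0,"claw":-0.1}

```text
t: 9.95
ee_pos: [0.5623, -0.2077, 0.1333]
eef_rot: [3.142, -0.0, 0.1]
force: [-0.3, -0.6, -0.1]
gripper_width: 0.0469
```

Run:
```python
from h import *
im,d,s=snap('wrist','w6'); print(s['t'],s['ee_pos'],s['gripper_width'])
b=cv2.imread('pics/w6.png');cv2.imwrite('pics/c6.png',cv2.resize(b[180:340,220:420],None,fx=4,fy=4,interpolation=cv2.INTER_CUBIC))
```

```text
9.95 [ 0.56229788 -0.20774832  0.13333735] 0.046929073083054725
```

View pics/c6.png

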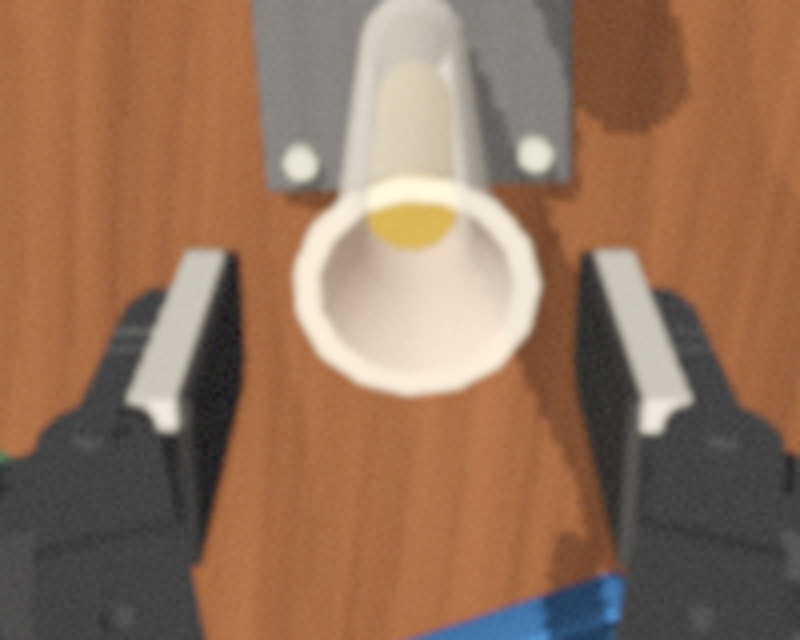

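```bash
python3 - <<'E'
from h import *
z=np.load('pics/w6.npz');p,r=z['pos'],z['rot']
o,d=ray('wrist',323,242,p,r); t=(-.2158-o[1])/d[1]; print(o+t*d)
E
python3 plan.py .5765 .004 .255 .45 9 -0.1
```

```text
[ 0.56303802 -0.2158      0.10294727]
max [0.    0.    0.013 0.216 0.465 0.271]
[{"wx": 0.0, "wy": 0.0, "wz": -0.012, "x": 0.078, "y": -0.465, "z": -0.27, "claw": -0.1}, {"wx": 0.0, "wy": 0.0, "wz": -0.012, "x": 0.096, "y": -0.462, "z": -0.27, "claw": -0.1}, {"wx": 0.0, "wy": 0.0, "wz": -0.013, "x": 0.113, "y": -0.458, "z": -0.271, "claw": -0.1}, {"wx": 0.0, "wy": 0.0, "wz": -0.012, "x": 0.132, "y": -0.453, "z": -0.27, "claw": -0.1}, {"wx": 0.0, "wy": 0.0, "wz": -0.013, "x": 0.149, "y": -0.447, "z": -0.271, "claw": -0.1}, {"wx": 0.0, "wy": 0.0, "wz": -0.012, "x": 0.167, "y": -0.441, "z": -0.27, "claw": -0.1}, {"wx": 0.0, "wy": 0.0, "wz": -0.013, "x": 0.183, "y": -0.435, "z": -0.271, "claw": -0.1}, {"wx": 0.0, "wy": 0.0, "wz": -0.012, "x": 0.201, "y": -0.426, "z": -0.27, "claw": -0.1}, {"wx": 0.0, "wy": 0.0, "wz": -0.013, "x": 0.216, "y": -0.419, "z": -0.271, "claw": -0.1}]
end err mm [ 0.00350447 -0.00379265  0.01875873]
```

drive_tool:
  motion:
    - {"wx":0,"wy":0,"wz":0,"x":0,"y":0,"z":-0.6,"claw":-0.1}
    - {"wx":0,"wy":0,"wz":0,"x":0,"y":0,"z":-0.7,"claw":-0.1}
    - {"wx":0,"wy":0,"wz":-0.012,"x":0.08,"y":-0.465,"z":-0.6,"claw":-0.1}
    - {"wx":0,"wy":0,"wz":-0.012,"x":0.095,"y":-0.46,"z":-0.5,"claw":-0.1}
    - {"wx":0,"wy":0,"wz":-0.013,"x":0.115,"y":-0.46,"z":0,"claw":-0.1}
    - {"wx":0,"wy":0,"wz":-0.012,"x":0.13,"y":-0.455,"z":0,"claw":-0.1}
    - {"wx":0,"wy":0,"wz":-0.013,"x":0.15,"y":-0.445,"z":0,"claw":-0.1}
    - {"wx":0,"wy":0,"wz":-0.012,"x":0.165,"y":-0.44,"z":0,"claw":-0.1}
    - {"wx":0,"wy":0,"wz":-0.013,"x":0.185,"y":-0.435,"z":0,"claw":-0.1}
    - {"wx":0,"wy":0,"wz":-0.012,"x":0.2,"y":-0.425,"z":0,"claw":-0.1}
    - {"wx":0,"wy":0,"wz":-0.013,"x":0.215,"y":-0.42,"z":0,"claw":-0.1}
    - {"wx":0,"wy":0,"wz":0,"x":0,"y":0,"z":0,"claw":-0.1}
    - {"wx":0,"wy":0,"wz":0,"x":0,"y":0,"z":0,"claw":-0.1}

```text
t: 11.62
ee_pos: [0.5765, 0.0036, 0.2533]
eef_rot: [3.141, 0.0, 0.451]
force: [-0.6, 0.6, -0.0]
gripper_width: 0.0472
```

Run:
```python
from h import *
im,d,s=snap('wrist','w7'); print(s['t'],s['ee_pos'],s['eef_rot'],s['gripper_width'])
```

```text
11.625 [0.57649169 0.00359535 0.25331036] [3.14122928e+00 1.94384311e-04 4.51082614e-01] 0.047154145533740484
```

View pics/w7.png

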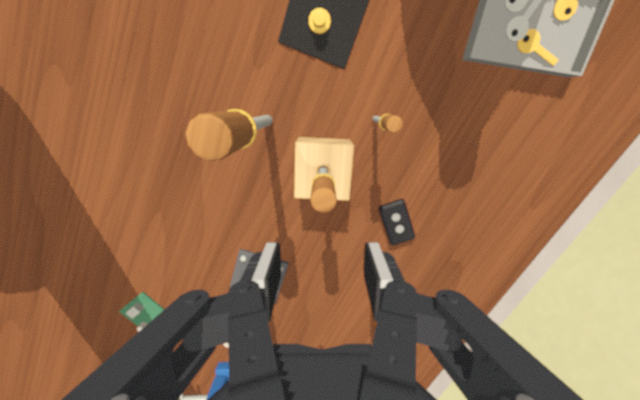

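Run:
```python
from h import *
z=np.load('pics/w7.npz');p,r,d,im=z['pos'],z['rot'],z['d'],z['im']
def reg(x0,x1,y0,y1,lo,hi):
  P=np.array([q for v in range(y0,y1) for u in range(x0,x1) for q in [dep('wrist',u,v,d,p,r)] if lo<q[2]<hi])
  mn,mx=P.min(0),P.max(0); print(len(P),mn.round(4),mx.round(4),((mn+mx)/2).round(4),np.median(P,0).round(4))
reg(305,342,180,215,.155,.175)
reg(305,342,180,215,.15,.2)
reg(180,240,105,165,.2,.26)
reg(375,410,110,135,.08,.15)
reg(285,360,130,205,.052,.058)
b=cv2.imread('pics/w7.png');cv2.imwrite('pics/c7.png',cv2.resize(b[130:220,280:370],None,fx=6,fy=6,interpolation=cv2.INTER_CUBIC))
```

```text
550 [ 0.5639 -0.0067  0.155 ] [0.5872 0.017  0.1643] [0.5756 0.0052 0.1596] [0.5748 0.0065 0.1621]
586 [ 0.5638 -0.0067  0.1502] [0.5872 0.017  0.1643] [0.5755 0.0052 0.1573] [0.5746 0.0072 0.162 ]Traceback (most recent call last):
  File "<stdin>", line 8, in <module>
  File "<stdin>", line 4, in reg
  File "h.py", line 20, in dep
    o,d=ray(n,u,v,pos,rot); return o+d*dm[int(v),int(u)]
        ~~~^^^^^^^^^^^^^^^
  File "h.py", line 13, in ray
    c,T=T_of(n,pos,rot)
        ~~~~^^^^^^^^^^^
  File "h.py", line 8, in T_of
    c=manip.calibration(n)
ValueError: time passes only in moves, steps and waits
```

drive_tool:
  motion:
    - {"wx":0,"wy":0,"wz":0,"x":0,"y":-0.035,"z":0.5,"claw":-0.1}
    - {"wx":0,"wy":0,"wz":0,"x":0,"y":0,"z":0.5,"claw":-0.1}
    - {"wx":0,"wy":0,"wz":0,"x":0,"y":0,"z":0.6,"claw":-0.1}
    - {"wx":0,"wy":0,"wz":0,"x":0,"y":0,"z":0.6,"claw":-0.1}
    - {"wx":0,"wy":0,"wz":0,"x":0,"y":0,"z":0.35,"claw":-0.1}
    - {"wx":0,"wy":0,"wz":0,"x":0,"y":0,"z":0,"claw":-0.1}
    - {"wx":0,"wy":0,"wz":0,"x":0,"y":0,"z":0,"claw":-0.1}

```text
t: 12.55
ee_pos: [0.5764, 0.0049, 0.1267]
eef_rot: [3.141, -0.001, 0.45]
force: [0.8, -0.7, 0.2]
gripper_width: 0.0469
```

```bash
python3 - <<'E'
import pickle
from rig import manip
pickle.dump({n:manip.calibration(n) for n in('scene','side','wrist')},open('cal.pkl','wb'))
s=open('h.py').read()
s=s.replace("def snap","import pickle\nCAL=pickle.load(open('cal.pkl','rb'))\ndef snap").replace("c=manip.calibration(n)","c=CAL[n]")
open('h.py','w').write(s)
E
python3 - <<'E'
from h import *
im,d,s=snap('wrist','w8'); print(s['t'],s['ee_pos'],s['eef_rot'],s['gripper_width'],s['force'])
E
```

```text
12.55 [0.57639089 0.00492144 0.12671551] [ 3.14093991e+00 -1.23907055e-03  4.50467298e-01] 0.04694109480951591 [ 0.75481097 -0.66066444  0.16889689]
```

View pics/w8.png

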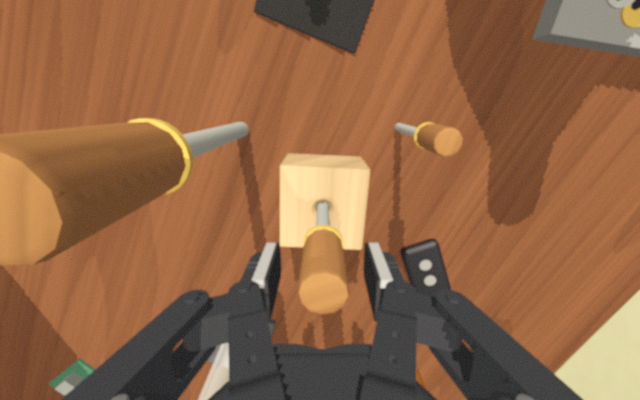

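drive_tool:
  motion:
    - {"wx":0,"wy":0,"wz":0,"x":-0.01,"y":-0.01,"z":0.1,"claw":-0.1}
    - {"wx":0,"wy":0,"wz":0,"x":0,"y":0,"z":0,"claw":0.2}
    - {"wx":0,"wy":0,"wz":0,"x":0,"y":0,"z":0,"claw":1}
    - {"wx":0,"wy":0,"wz":0,"x":0,"y":0,"z":0,"claw":1}
    - {"wx":0,"wy":0,"wz":0,"x":0,"y":0,"z":0,"claw":1}
    - {"wx":0,"wy":0,"wz":0,"x":0,"y":0,"z":0,"claw":1}
  force: 80

```text
t: 13.35
ee_pos: [0.5755, 0.0058, 0.1212]
eef_rot: [3.141, -0.001, 0.451]
force: [-0.4, 0.7, 1.8]
gripper_width: 0.0223
```

Run:
```python
from h import *
s=manip.observe(); print(s['t'],s['ee_pos'],s['eef_rot'],s['gripper_width'],s['force'],s['wrist_torque'])
```

```text
13.35 [0.57549748 0.0058226  0.12118813] [ 3.14129277e+00 -9.49609427e-04  4.51483932e-01] 0.022334953329038884 [-0.38532341  0.7466082   1.77681879] [ 0.13046557 -0.18236837  0.01404079]
```

drive_tool:
  motion:
    - {"wx":0,"wy":0,"wz":0,"x":0,"y":0,"z":-0.2,"claw":1}
    - {"wx":0,"wy":0,"wz":0,"x":0,"y":0,"z":-0.4,"claw":1}
    - {"wx":0,"wy":0,"wz":0,"x":0,"y":0,"z":-0.5,"claw":1}
    - {"wx":0,"wy":0,"wz":0,"x":0,"y":0,"z":-0.5,"claw":1}
    - {"wx":0,"wy":0,"wz":0,"x":0,"y":0,"z":-0.5,"claw":1}
    - {"wx":0,"wy":0,"wz":0,"x":0,"y":0,"z":-0.5,"claw":1}
    - {"wx":0,"wy":0,"wz":0,"x":0,"y":0,"z":-0.3,"claw":1}
    - {"wx":0,"wy":0,"wz":0,"x":0,"y":0,"z":0,"claw":1}
    - {"wx":0,"wy":0,"wz":0,"x":0,"y":0,"z":0,"claw":1}

```text
t: 14.48
ee_pos: [0.5745, 0.0057, 0.2646]
eef_rot: [-3.141, 0.002, 0.451]
force: [1.5, 0.6, -0.7]
gripper_width: 0.0224
```

```bash
python3 - <<'E'
from h import *
im,d,s=snap('wrist','w9'); print(s['t'],s['ee_pos'],s['eef_rot'],s['gripper_width'],s['force'],s['wrist_torque'])
E
python3 plan.py .5635 -.1875 .2665 .45 10 1
```

```text
14.475 [0.57447701 0.00572601 0.26464348] [-3.14069590e+00  2.01991783e-03  4.51446880e-01] 0.022393284277431317 [ 1.46770786  0.61078031 -0.71047149] [-0.00883655  0.05784095 -0.05768498]
max [0.    0.001 0.    0.189 0.339 0.005]
[{"wx": -0.0, "wy": 0.0, "wz": 0.0, "x": -0.188, "y": 0.338, "z": -0.004, "claw": 1.0}, {"wx": -0.0, "wy": 0.0, "wz": 0.0, "x": -0.188, "y": 0.338, "z": -0.004, "claw": 1.0}, {"wx": -0.0, "wy": 0.0, "wz": 0.0, "x": -0.188, "y": 0.338, "z": -0.004, "claw": 1.0}, {"wx": -0.0, "wy": 0.0, "wz": 0.0, "x": -0.188, "y": 0.338, "z": -0.004, "claw": 1.0}, {"wx": -0.0, "wy": 0.0, "wz": 0.0, "x": -0.188, "y": 0.338, "z": -0.004, "claw": 1.0}, {"wx": -0.0, "wy": 0.0, "wz": 0.0, "x": -0.188, "y": 0.338, "z": -0.004, "claw": 1.0}, {"wx": -0.0, "wy": 0.0, "wz": 0.0, "x": -0.188, "y": 0.339, "z": -0.004, "claw": 1.0}, {"wx": -0.0, "wy": 0.0, "wz": 0.0, "x": -0.188, "y": 0.338, "z": -0.004, "claw": 1.0}, {"wx": -0.0, "wy": 0.0, "wz": 0.0, "x": -0.189, "y": 0.339, "z": -0.004, "claw": 1.0}, {"wx": -0.0, "wy": 0.001, "wz": 0.0, "x": -0.188, "y": 0.338, "z": -0.005, "claw": 1.0}]
end err mm [0.00881223 0.00932075 0.0003793 ]
```

View pics/w9.png

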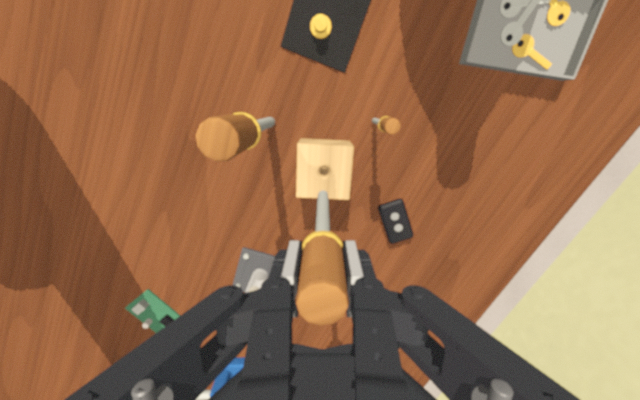

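Run:
```python
from h import *
z=np.load('pics/w9.npz');p,r,d,im=z['pos'],z['rot'],z['d'],z['im']
T=np.eye(4)
def tool(u,v,tz):  # ray in tool frame at tool z
    o,dd=ray('wrist',u,v,np.zeros(3),np.zeros(3)); return o+dd*(tz-o[2])/dd[2]
for v in range(186,232,3):
    row=d[v,305:345]; m=np.where(row<np.median(d[v,290:300])-.04)[0]
    if len(m): print(v,305+m.min(),305+m.max(),row[m].min().round(4), tool(305+m.mean(),v,.116).round(4))
print(onz('wrist',323.5,171,.055,p,r))
b=cv2.imread('pics/w9.png');cv2.imwrite('pics/c8.png',cv2.resize(b[130:260,270:380],None,fx=5,fy=5,interpolation=cv2.INTER_CUBIC)[:600])
```

```text
186 305 344 0.3656 [ 0.0017 -0.0072  0.116 ]
189 305 344 0.3664 [ 0.0017 -0.0042  0.116 ]
192 305 344 0.2605 [ 0.0017 -0.0012  0.116 ]
195 305 344 0.2523 [0.0017 0.0018 0.116 ]
198 317 344 0.2439 [0.0073 0.0049 0.116 ]
201 317 327 0.2355 [-0.0008  0.008   0.116 ]
204 317 327 0.2292 [-0.0008  0.0111  0.116 ]
207 317 327 0.2225 [-0.0008  0.0142  0.116 ]
210 316 328 0.2165 [-0.0008  0.0174  0.116 ]
213 316 328 0.2098 [-0.0008  0.0206  0.116 ]
216 316 328 0.2048 [-0.0008  0.0238  0.116 ]
219 316 328 0.1998 [-0.0008  0.027   0.116 ]
222 316 328 0.1944 [-0.0008  0.0302  0.116 ]
225 315 328 0.19 [-0.0013  0.0335  0.116 ]
228 315 328 0.1853 [-0.0013  0.0368  0.116 ]
231 315 329 0.1634 [-0.0008  0.0401  0.116 ]
[0.57514493 0.00624616 0.055     ]
```

View pics/c8.png

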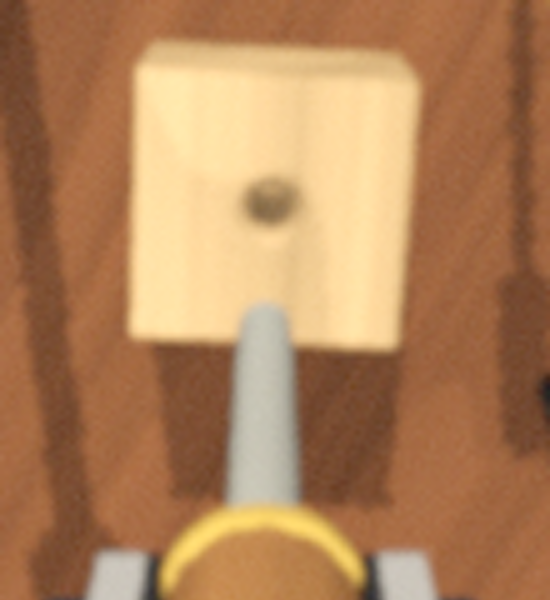

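drive_tool:
  motion:
    - {"wx":0,"wy":0,"wz":0,"x":-0.1,"y":0.18,"z":0,"claw":1}
    - {"wx":0,"wy":0,"wz":0,"x":-0.22,"y":0.4,"z":0,"claw":1}
    - {"wx":0,"wy":0,"wz":0,"x":-0.25,"y":0.45,"z":0,"claw":1}
    - {"wx":0,"wy":0,"wz":0,"x":-0.25,"y":0.45,"z":0,"claw":1}
    - {"wx":0,"wy":0,"wz":0,"x":-0.25,"y":0.45,"z":0,"claw":1}
    - {"wx":0,"wy":0,"wz":0,"x":-0.25,"y":0.45,"z":0,"claw":1}
    - {"wx":0,"wy":0,"wz":0,"x":-0.25,"y":0.45,"z":0,"claw":1}
    - {"wx":0,"wy":0,"wz":0,"x":-0.25,"y":0.45,"z":0,"claw":1}
    - {"wx":0,"wy":0,"wz":0,"x":-0.18,"y":0.3,"z":0,"claw":1}
    - {"wx":0,"wy":0,"wz":0,"x":-0.07,"y":0.13,"z":0,"claw":1}
    - {"wx":0,"wy":0,"wz":0,"x":0,"y":0,"z":0,"claw":1}
    - {"wx":0,"wy":0,"wz":0,"x":0,"y":0,"z":0,"claw":1}
    - {"wx":0,"wy":0,"wz":0,"x":0,"y":0,"z":0,"claw":1}

```text
t: 16.15
ee_pos: [0.5631, -0.2055, 0.2659]
eef_rot: [-3.142, -0.0, 0.453]
force: [0.1, -0.7, -1.2]
gripper_width: 0.0221
```

Run:
```python
from h import *
im,d,s=snap('wrist','w10'); print(s['t'],s['ee_pos'],s['eef_rot'],s['gripper_width'],s['force'],s['wrist_torque'])
snap('side','s10');snap('scene','sc10')
b=cv2.imread('pics/s10.png');a=cv2.imread('pics/sc10.png');w=cv2.imread('pics/w10.png')
cv2.imwrite('pics/c9.png',np.hstack([cv2.resize(b[170:335,275:385],(400,600)),cv2.resize(a[60:190,220:310],(400,600))]))
cv2.imwrite('pics/c10.png',cv2.resize(w[100:340,200:440],(600,600)))
```

```text
16.15 [ 0.56307183 -0.20551279  0.26593477] [-3.14155757e+00 -2.00485448e-04  4.52654230e-01] 0.02214445463712252 [ 0.14872893 -0.7207215  -1.19938274] [-0.07278838  0.0605228   0.03972374]
```

View pics/c9.png

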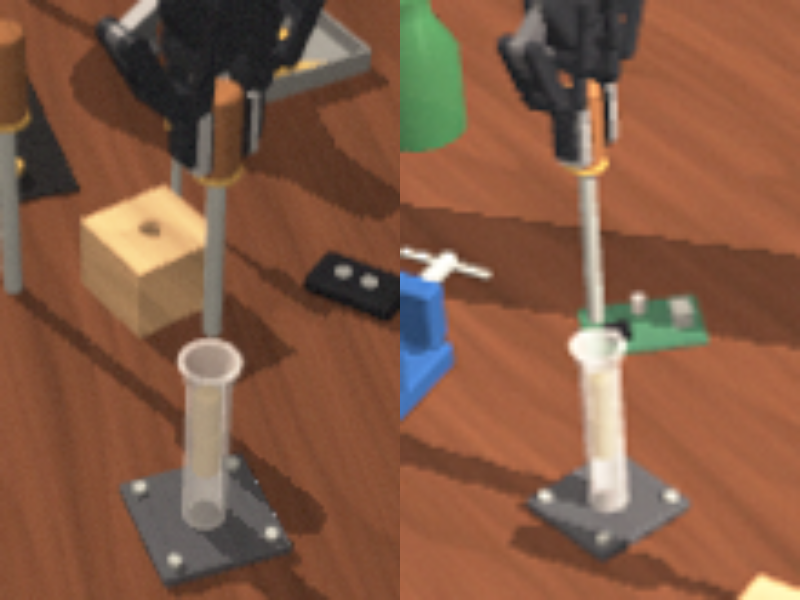

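View pics/c10.png

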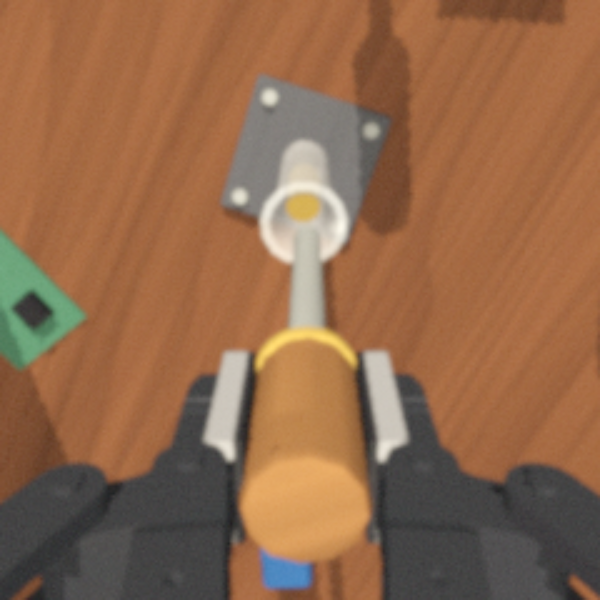

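drive_tool:
  motion:
    - {"wx":0,"wy":0,"wz":0,"x":-0.02,"y":0,"z":0.1,"claw":1}
    - {"wx":0,"wy":0,"wz":0,"x":0,"y":0,"z":0.2,"claw":1}
    - {"wx":0,"wy":0,"wz":0,"x":0,"y":0,"z":0.2,"claw":1}
    - {"wx":0,"wy":0,"wz":0,"x":0,"y":0,"z":0.2,"claw":1}
    - {"wx":0,"wy":0,"wz":0,"x":0,"y":0,"z":0.1,"claw":1}
    - {"wx":0,"wy":0,"wz":0,"x":0,"y":0,"z":0,"claw":1}
    - {"wx":0,"wy":0,"wz":0,"x":0,"y":0,"z":0,"claw":1}
  force: 120

```text
t: 17.18
ee_pos: [0.5622, -0.2068, 0.2262]
eef_rot: [3.141, -0.001, 0.451]
force: [-0.6, 0.1, -1.1]
gripper_width: 0.0214
```

Run:
```python
from h import *
im,d,s=snap('wrist','w11'); print(s['t'],s['ee_pos'],s['eef_rot'],s['gripper_width'],s['force'],s['wrist_torque'])
w=cv2.imread('pics/w11.png')
cv2.imwrite('pics/c11.png',cv2.resize(w[140:300,240:400],(600,600)))
```

```text
17.175 [ 0.56223554 -0.20684036  0.22618194] [ 3.14107307e+00 -5.34558760e-04  4.51437772e-01] 0.02142527181651488 [-0.58931555  0.10984372 -1.12515514] [ 0.01405007 -0.01308126  0.0221859 ]
```

View pics/c11.png

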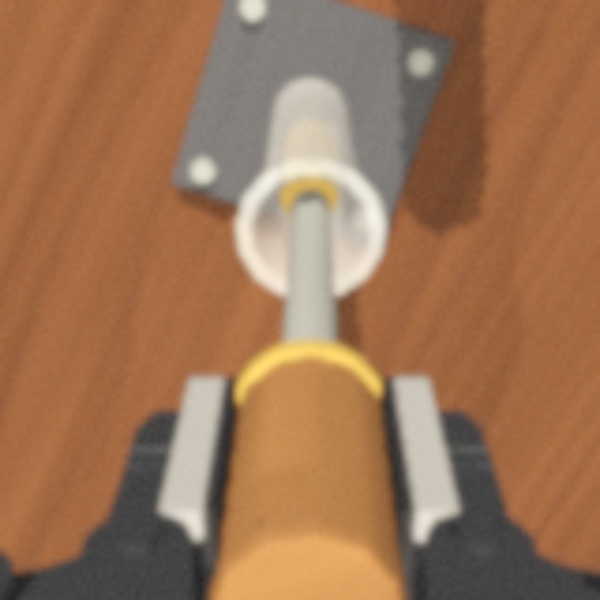

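drive_tool:
  motion:
    - {"wx":0,"wy":0,"wz":0,"x":0,"y":0,"z":0.04,"claw":1}
    - {"wx":0,"wy":0,"wz":0,"x":0,"y":0,"z":0.04,"claw":1}
    - {"wx":0,"wy":0,"wz":0,"x":0,"y":0,"z":0.04,"claw":1}
    - {"wx":0,"wy":0,"wz":0,"x":0,"y":0,"z":0.04,"claw":1}

```text
t: 17.73
ee_pos: [0.5625, -0.207, 0.2193]
eef_rot: [3.14, -0.002, 0.451]
force: [-1.4, 0.3, 6.1]
gripper_width: 0.0219
```

drive_tool:
  motion:
    - {"wx":0,"wy":0,"wz":0,"x":0,"y":0,"z":0.03,"claw":1}
    - {"wx":0,"wy":0,"wz":0,"x":0,"y":0,"z":0.03,"claw":1}

```text
t: 17.98
ee_pos: [0.5625, -0.207, 0.2164]
eef_rot: [3.14, -0.002, 0.451]
force: [-0.3, 0.3, 6.4]
gripper_width: 0.0218
```

drive_tool:
  motion:
    - {"wx":0,"wy":0,"wz":0,"x":0,"y":0,"z":0.03,"claw":1}
    - {"wx":0,"wy":0,"wz":0,"x":0,"y":0,"z":0.03,"claw":1}

```text
t: 18.23
ee_pos: [0.5625, -0.207, 0.2134]
eef_rot: [3.14, -0.002, 0.451]
force: [-1.3, 0.3, 5.5]
gripper_width: 0.0215
```

drive_tool:
  motion:
    - {"wx":0,"wy":0,"wz":0,"x":0,"y":0,"z":0.03,"claw":1}
    - {"wx":0,"wy":0,"wz":0,"x":0,"y":0,"z":0.03,"claw":1}

```text
t: 18.48
ee_pos: [0.5625, -0.207, 0.2104]
eef_rot: [3.14, -0.002, 0.451]
force: [-1.5, 0.0, 6.1]
gripper_width: 0.0216
```

drive_tool:
  motion:
    - {"wx":0,"wy":0,"wz":0,"x":0,"y":0,"z":0.03,"claw":1}
    - {"wx":0,"wy":0,"wz":0,"x":0,"y":0,"z":0.03,"claw":1}
    - {"wx":0,"wy":0,"wz":0,"x":0,"y":0,"z":0.02,"claw":1}

```text
t: 18.85
ee_pos: [0.5625, -0.207, 0.2063]
eef_rot: [3.14, -0.002, 0.451]
force: [-0.8, 0.0, 5.4]
gripper_width: 0.0212
```

drive_tool:
  motion:
    - {"wx":0,"wy":0,"wz":0,"x":0,"y":0,"z":0.01,"claw":1}
    - {"wx":0,"wy":0,"wz":0,"x":0,"y":0,"z":0.01,"claw":1}

```text
t: 19.1
ee_pos: [0.5625, -0.207, 0.2053]
eef_rot: [3.14, -0.002, 0.451]
force: [-0.8, -0.0, 5.7]
gripper_width: 0.0219
```

drive_tool:
  motion:
    - {"wx":0,"wy":0,"wz":0,"x":0,"y":0,"z":0.01,"claw":1}
    - {"wx":0,"wy":0,"wz":0,"x":0,"y":0,"z":0.01,"claw":1}

```text
t: 19.35
ee_pos: [0.5625, -0.207, 0.2043]
eef_rot: [3.14, -0.002, 0.451]
force: [-1.6, 0.3, 4.7]
gripper_width: 0.0217
```

drive_tool:
  motion:
    - {"wx":0,"wy":0,"wz":0,"x":0,"y":0,"z":0.01,"claw":1}
    - {"wx":0,"wy":0,"wz":0,"x":0,"y":0,"z":0.01,"claw":1}

```text
t: 19.6
ee_pos: [0.5625, -0.207, 0.2033]
eef_rot: [3.14, -0.002, 0.451]
force: [-0.3, -0.6, 4.4]
gripper_width: 0.0218
```

drive_tool:
  motion:
    - {"wx":0,"wy":0,"wz":0,"x":0,"y":0,"z":0.015,"claw":1}
    - {"wx":0,"wy":0,"wz":0,"x":0,"y":0,"z":0.015,"claw":1}

```text
t: 19.85
ee_pos: [0.5625, -0.207, 0.2018]
eef_rot: [3.14, -0.002, 0.451]
force: [-1.4, 0.8, 5.8]
gripper_width: 0.0215
```

drive_tool:
  motion:
    - {"wx":0,"wy":0,"wz":0,"x":0,"y":0,"z":0.01,"claw":1}
    - {"wx":0,"wy":0,"wz":0,"x":0,"y":0,"z":0.01,"claw":1}

```text
t: 20.1
ee_pos: [0.5625, -0.207, 0.2008]
eef_rot: [3.14, -0.002, 0.451]
force: [-0.6, 0.0, 5.7]
gripper_width: 0.022
```

drive_tool:
  motion:
    - {"wx":0,"wy":0,"wz":0,"x":0,"y":0,"z":0.01,"claw":1}
    - {"wx":0,"wy":0,"wz":0,"x":0,"y":0,"z":0.01,"claw":1}

```text
t: 20.35
ee_pos: [0.5624, -0.207, 0.1998]
eef_rot: [3.14, -0.002, 0.451]
force: [-1.2, -0.3, 5.2]
gripper_width: 0.0219
```

drive_tool:
  motion:
    - {"wx":0,"wy":0,"wz":0,"x":0,"y":0,"z":0.01,"claw":1}
    - {"wx":0,"wy":0,"wz":0,"x":0,"y":0,"z":0.01,"claw":1}

```text
t: 20.6
ee_pos: [0.5625, -0.207, 0.1988]
eef_rot: [3.14, -0.002, 0.451]
force: [-1.2, -0.3, 5.2]
gripper_width: 0.0219
```

drive_tool:
  motion:
    - {"wx":0,"wy":0,"wz":0,"x":0,"y":0,"z":0.01,"claw":1}
    - {"wx":0,"wy":0,"wz":0,"x":0,"y":0,"z":0.01,"claw":1}

```text
t: 20.85
ee_pos: [0.5625, -0.207, 0.1978]
eef_rot: [3.14, -0.002, 0.451]
force: [-0.6, 0.1, 6.0]
gripper_width: 0.0214
```

drive_tool:
  motion:
    - {"wx":0,"wy":0,"wz":0,"x":0,"y":0,"z":0.01,"claw":1}
    - {"wx":0,"wy":0,"wz":0,"x":0,"y":0,"z":0.01,"claw":1}

```text
t: 21.1
ee_pos: [0.5625, -0.207, 0.1968]
eef_rot: [3.14, -0.002, 0.451]
force: [-0.9, -0.3, 5.7]
gripper_width: 0.0217
```

drive_tool:
  motion:
    - {"wx":0,"wy":0,"wz":0,"x":0,"y":0,"z":0.01,"claw":1}
    - {"wx":0,"wy":0,"wz":0,"x":0,"y":0,"z":0.01,"claw":1}

```text
t: 21.35
ee_pos: [0.5625, -0.207, 0.1958]
eef_rot: [3.14, -0.002, 0.451]
force: [-0.6, 0.3, 5.3]
gripper_width: 0.0213
```

drive_tool:
  motion:
    - {"wx":0,"wy":0,"wz":0,"x":0,"y":0,"z":0.01,"claw":1}
    - {"wx":0,"wy":0,"wz":0,"x":0,"y":0,"z":0.01,"claw":1}

```text
t: 21.6
ee_pos: [0.5625, -0.207, 0.1948]
eef_rot: [3.14, -0.002, 0.451]
force: [-0.7, 0.2, 5.9]
gripper_width: 0.0218
```

drive_tool:
  motion:
    - {"wx":0,"wy":0,"wz":0,"x":0,"y":0,"z":0.01,"claw":1}
    - {"wx":0,"wy":0,"wz":0,"x":0,"y":0,"z":0.01,"claw":1}

```text
t: 21.85
ee_pos: [0.5624, -0.207, 0.1938]
eef_rot: [3.14, -0.002, 0.451]
force: [-0.2, -0.1, 5.2]
gripper_width: 0.0214
```

drive_tool:
  motion:
    - {"wx":0,"wy":0,"wz":0,"x":0,"y":0,"z":0.01,"claw":1}
    - {"wx":0,"wy":0,"wz":0,"x":0,"y":0,"z":0.01,"claw":1}

```text
t: 22.1
ee_pos: [0.5625, -0.207, 0.1928]
eef_rot: [3.14, -0.002, 0.451]
force: [-2.0, 1.0, 5.2]
gripper_width: 0.0216
```

drive_tool:
  motion:
    - {"wx":0,"wy":0,"wz":0,"x":0,"y":0,"z":0.01,"claw":1}
    - {"wx":0,"wy":0,"wz":0,"x":0,"y":0,"z":0.01,"claw":1}

```text
t: 22.35
ee_pos: [0.5625, -0.207, 0.1918]
eef_rot: [3.14, -0.002, 0.451]
force: [-1.3, 0.2, 5.4]
gripper_width: 0.0214
```

drive_tool:
  motion:
    - {"wx":0,"wy":0,"wz":0,"x":0,"y":0,"z":0.01,"claw":1}
    - {"wx":0,"wy":0,"wz":0,"x":0,"y":0,"z":0.01,"claw":1}

```text
t: 22.6
ee_pos: [0.5624, -0.207, 0.1908]
eef_rot: [3.14, -0.002, 0.451]
force: [-1.1, -0.1, 4.9]
gripper_width: 0.0219
```

drive_tool:
  motion:
    - {"wx":0,"wy":0,"wz":0,"x":0,"y":0,"z":0.01,"claw":1}
    - {"wx":0,"wy":0,"wz":0,"x":0,"y":0,"z":0.01,"claw":1}

```text
t: 22.85
ee_pos: [0.5624, -0.207, 0.1898]
eef_rot: [3.14, -0.002, 0.451]
force: [-0.6, 1.5, 4.5]
gripper_width: 0.0217
```

drive_tool:
  motion:
    - {"wx":0,"wy":0,"wz":0,"x":0,"y":0,"z":0.01,"claw":1}
    - {"wx":0,"wy":0,"wz":0,"x":0,"y":0,"z":0.01,"claw":1}

```text
t: 23.1
ee_pos: [0.5625, -0.207, 0.1888]
eef_rot: [3.14, -0.002, 0.451]
force: [-0.6, 0.3, 4.7]
gripper_width: 0.0221
```

drive_tool:
  motion:
    - {"wx":0,"wy":0,"wz":0,"x":0,"y":0,"z":0.01,"claw":1}
    - {"wx":0,"wy":0,"wz":0,"x":0,"y":0,"z":0.01,"claw":1}

```text
t: 23.35
ee_pos: [0.5625, -0.207, 0.1878]
eef_rot: [3.14, -0.002, 0.451]
force: [-0.6, 0.8, 6.1]
gripper_width: 0.0219
```

drive_tool:
  motion:
    - {"wx":0,"wy":0,"wz":0,"x":0,"y":0,"z":0.01,"claw":1}
    - {"wx":0,"wy":0,"wz":0,"x":0,"y":0,"z":0.01,"claw":1}

```text
t: 23.6
ee_pos: [0.5625, -0.207, 0.1868]
eef_rot: [3.14, -0.001, 0.451]
force: [-0.5, -0.0, 4.9]
gripper_width: 0.0218
```

drive_tool:
  motion:
    - {"wx":0,"wy":0,"wz":0,"x":0,"y":0,"z":0.01,"claw":1}
    - {"wx":0,"wy":0,"wz":0,"x":0,"y":0,"z":0.01,"claw":1}

```text
t: 23.85
ee_pos: [0.5625, -0.207, 0.1858]
eef_rot: [3.14, -0.002, 0.451]
force: [-0.4, -0.2, 5.7]
gripper_width: 0.0214
```

drive_tool:
  motion:
    - {"wx":0,"wy":0,"wz":0,"x":0,"y":0,"z":0.01,"claw":1}
    - {"wx":0,"wy":0,"wz":0,"x":0,"y":0,"z":0.01,"claw":1}

```text
t: 24.1
ee_pos: [0.5626, -0.2071, 0.1852]
eef_rot: [3.139, -0.002, 0.451]
force: [-1.4, -0.3, 7.4]
gripper_width: 0.0218
```

Run:
```python
from h import *
im,d,s=snap('wrist','w12'); print(s['t'],s['ee_pos'],s['gripper_width'],s['force'],s['wrist_torque'])
snap('side','s12')
b=cv2.imread('pics/s12.png');w=cv2.imread('pics/w12.png')
cv2.imwrite('pics/c12.png',np.hstack([cv2.resize(b[190:335,280:390],(400,600)),cv2.resize(w[140:320,260:380],(400,600))]))
```

```text
24.1 [ 0.56261168 -0.2070815   0.18519552] 0.021847107668975223 [-1.3555314  -0.27842877  7.38048847] [0.06183286 0.47995581 0.01392053]
```

View pics/c12.png

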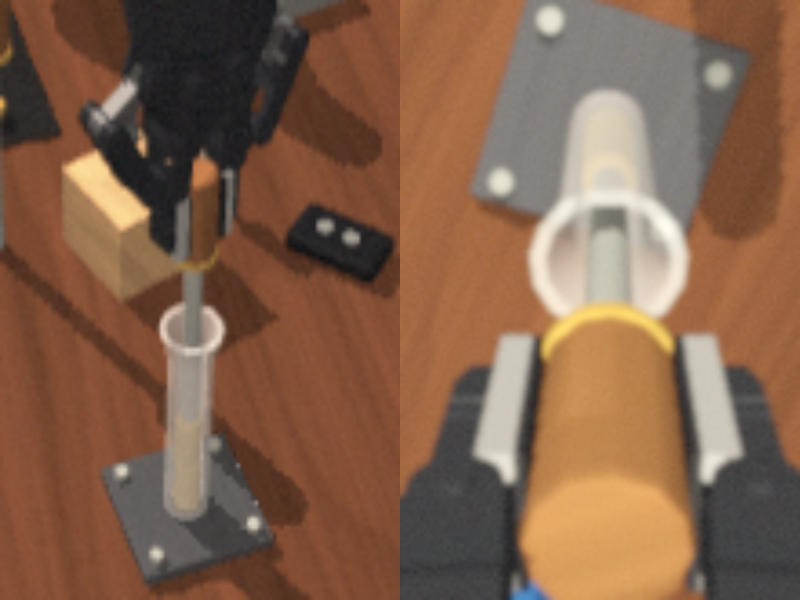

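drive_tool:
  motion:
    - {"wx":0,"wy":0,"wz":0,"x":0,"y":0,"z":0.006,"claw":1}
    - {"wx":0,"wy":0,"wz":0,"x":0,"y":0,"z":0,"claw":1}

```text
t: 24.45
ee_pos: [0.5627, -0.2071, 0.1852]
eef_rot: [3.139, -0.002, 0.451]
force: [-0.4, 0.8, 7.7]
gripper_width: 0.0216
```

drive_tool:
  motion:
    - {"wx":0,"wy":0,"wz":0,"x":0,"y":0,"z":0.01,"claw":1}
    - {"wx":0,"wy":0,"wz":0,"x":0,"y":0,"z":0,"claw":1}

```text
t: 24.7
ee_pos: [0.5628, -0.2072, 0.1851]
eef_rot: [3.139, -0.003, 0.451]
force: [-0.9, 0.5, 8.0]
gripper_width: 0.0218
```

drive_tool:
  motion:
    - {"wx":0,"wy":0,"wz":0,"x":0,"y":0,"z":0.02,"claw":1}
    - {"wx":0,"wy":0,"wz":0,"x":0,"y":0,"z":0,"claw":1}

```text
t: 24.95
ee_pos: [0.563, -0.2073, 0.1848]
eef_rot: [3.138, -0.003, 0.451]
force: [-1.6, 0.8, 11.2]
gripper_width: 0.022
```

drive_tool:
  motion:
    - {"wx":0,"wy":0,"wz":0,"x":0,"y":0,"z":0.016,"claw":1}
    - {"wx":0,"wy":0,"wz":0,"x":0,"y":0,"z":0,"claw":1}

```text
t: 25.2
ee_pos: [0.5633, -0.2074, 0.1845]
eef_rot: [3.137, -0.004, 0.451]
force: [-2.1, 0.4, 13.3]
gripper_width: 0.0218
```

drive_tool:
  motion:
    - {"wx":0,"wy":0,"wz":0,"x":0,"y":0,"z":0.01,"claw":1}
    - {"wx":0,"wy":0,"wz":0,"x":0,"y":0,"z":0,"claw":1}

```text
t: 25.45
ee_pos: [0.5634, -0.2074, 0.1844]
eef_rot: [3.137, -0.004, 0.451]
force: [-2.7, 0.5, 15.4]
gripper_width: 0.0219
```

drive_tool:
  motion:
    - {"wx":0,"wy":0,"wz":0,"x":0,"y":0,"z":0,"claw":1}
    - {"wx":0,"wy":0,"wz":0,"x":0,"y":0,"z":0,"claw":1}

```text
t: 25.7
ee_pos: [0.5634, -0.2074, 0.1844]
eef_rot: [3.137, -0.004, 0.451]
force: [-2.9, 1.0, 13.7]
gripper_width: 0.0214
```

drive_tool:
  motion:
    - {"wx":0,"wy":0,"wz":0,"x":0,"y":0,"z":0,"claw":1}
    - {"wx":0,"wy":0,"wz":0,"x":0,"y":0,"z":0,"claw":1}

```text
t: 25.95
ee_pos: [0.5633, -0.2074, 0.1844]
eef_rot: [3.137, -0.004, 0.451]
force: [-2.2, 0.6, 15.0]
gripper_width: 0.0218
```

drive_tool:
  motion:
    - {"wx":0,"wy":0,"wz":0,"x":0,"y":0,"z":0,"claw":1}
    - {"wx":0,"wy":0,"wz":0,"x":0,"y":0,"z":0,"claw":1}

```text
t: 26.2
ee_pos: [0.5634, -0.2075, 0.1844]
eef_rot: [3.137, -0.004, 0.451]
force: [-2.7, 1.0, 14.4]
gripper_width: 0.0218
```

drive_tool:
  motion:
    - {"wx":0,"wy":0,"wz":0,"x":0,"y":0,"z":0.007,"claw":1}
    - {"wx":0,"wy":0,"wz":0,"x":0,"y":0,"z":0,"claw":1}
    - {"wx":0,"wy":0,"wz":0,"x":0,"y":0,"z":0,"claw":1}

```text
t: 26.58
ee_pos: [0.5635, -0.2075, 0.1843]
eef_rot: [3.136, -0.005, 0.451]
force: [-2.4, 1.1, 15.1]
gripper_width: 0.0214
```

drive_tool:
  motion:
    - {"wx":0,"wy":0,"wz":0,"x":0,"y":0,"z":0,"claw":1}
    - {"wx":0,"wy":0,"wz":0,"x":0,"y":0,"z":0,"claw":1}
    - {"wx":0,"wy":0,"wz":0,"x":0,"y":0,"z":0,"claw":1}

```text
t: 26.95
ee_pos: [0.5635, -0.2075, 0.1843]
eef_rot: [3.136, -0.005, 0.451]
force: [-3.3, 1.3, 16.3]
gripper_width: 0.0217
```

drive_tool:
  motion:
    - {"wx":0,"wy":0,"wz":0,"x":0,"y":0,"z":0,"claw":1}
    - {"wx":0,"wy":0,"wz":0,"x":0,"y":0,"z":0,"claw":1}
    - {"wx":0,"wy":0,"wz":0,"x":0,"y":0,"z":0,"claw":1}

```text
t: 27.32
ee_pos: [0.5635, -0.2075, 0.1843]
eef_rot: [3.136, -0.005, 0.451]
force: [-1.7, -0.0, 16.3]
gripper_width: 0.0218
```

Run:
```python
from h import *
s=manip.observe(); print(s['t'],s['ee_pos'],s['eef_rot'],s['force'],s['wrist_torque'])
im,d,s=snap('wrist','w13')
w=cv2.imread('pics/w13.png');cv2.imwrite('pics/c13.png',cv2.resize(w[140:320,230:410],(600,600)))
```

```text
27.325 [ 0.56345555 -0.20749255  0.18430769] [ 3.13630298 -0.00457596  0.45133507] [-1.71751872e+00 -1.50110680e-02  1.63194151e+01] [0.19923854 0.82617641 0.02911065]
```

View pics/c13.png

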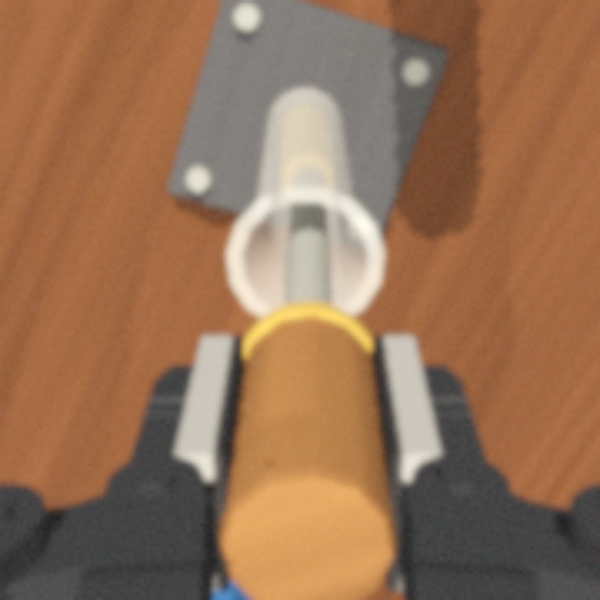

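drive_tool:
  motion:
    - {"wx":0,"wy":0,"wz":0,"x":0,"y":0,"z":-0.06,"claw":1}
    - {"wx":0,"wy":0,"wz":0,"x":0,"y":0,"z":-0.14,"claw":1}
    - {"wx":0,"wy":0,"wz":0,"x":0,"y":0,"z":-0.3,"claw":1}
    - {"wx":0,"wy":0,"wz":0,"x":0,"y":0,"z":-0.4,"claw":1}
    - {"wx":0,"wy":0,"wz":0,"x":0,"y":0,"z":-0.4,"claw":1}
    - {"wx":0,"wy":0,"wz":0,"x":0,"y":0,"z":-0.3,"claw":1}
    - {"wx":0,"wy":0,"wz":0,"x":0,"y":0,"z":-0.12,"claw":1}
    - {"wx":0,"wy":0,"wz":0,"x":0,"y":0,"z":0,"claw":1}
    - {"wx":0,"wy":0,"wz":0,"x":0,"y":0,"z":0,"claw":1}

```text
t: 28.5
ee_pos: [0.5616, -0.2066, 0.2649]
eef_rot: [-3.14, 0.001, 0.451]
force: [0.1, 0.3, -1.5]
gripper_width: 0.0216
```

Run:
```python
from h import *
im,d,s=snap('wrist','w14'); print(s['t'],s['ee_pos'],s['eef_rot'],s['gripper_width'],s['force'],s['wrist_torque'])
snap('side','s14')
b=cv2.imread('pics/s14.png');w=cv2.imread('pics/w14.png')
cv2.imwrite('pics/c14.png',np.hstack([cv2.resize(b[170:335,275:385],(400,600)),cv2.resize(w[140:320,260:380],(400,600))]))
```

```text
28.5 [ 0.56160277 -0.20660152  0.26491416] [-3.14032997e+00  1.21755110e-03  4.51458841e-01] 0.021589233765605384 [ 0.14849492  0.26684995 -1.52352722] [0.01888027 0.02562162 0.03558574]
```

View pics/c14.png

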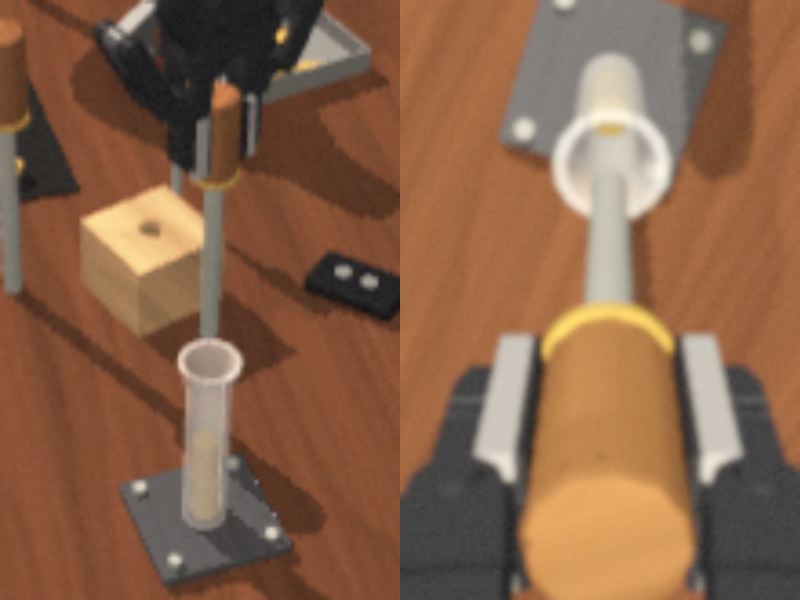

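drive_tool:
  motion:
    - {"wx":0,"wy":0,"wz":0,"x":0.1,"y":-0.18,"z":0,"claw":1}
    - {"wx":0,"wy":0,"wz":0,"x":0.23,"y":-0.4,"z":0,"claw":1}
    - {"wx":0,"wy":0,"wz":0,"x":0.25,"y":-0.44,"z":0,"claw":1}
    - {"wx":0,"wy":0,"wz":0,"x":0.25,"y":-0.44,"z":0,"claw":1}
    - {"wx":0,"wy":0,"wz":0,"x":0.25,"y":-0.44,"z":0,"claw":1}
    - {"wx":0,"wy":0,"wz":0,"x":0.25,"y":-0.44,"z":0,"claw":1}
    - {"wx":0,"wy":0,"wz":0,"x":0.25,"y":-0.44,"z":0,"claw":1}
    - {"wx":0,"wy":0,"wz":0,"x":0.25,"y":-0.44,"z":0,"claw":1}
    - {"wx":0,"wy":0,"wz":0,"x":0.19,"y":-0.34,"z":0,"claw":1}
    - {"wx":0,"wy":0,"wz":0,"x":0.08,"y":-0.14,"z":0,"claw":1}
    - {"wx":0,"wy":0,"wz":0,"x":0,"y":0,"z":0,"claw":1}
    - {"wx":0,"wy":0,"wz":0,"x":0,"y":0,"z":0,"claw":1}
    - {"wx":0,"wy":0,"wz":0,"x":0,"y":0,"z":0,"claw":1}

```text
t: 30.22
ee_pos: [0.5757, 0.0047, 0.2659]
eef_rot: [3.141, 0.0, 0.45]
force: [-0.8, -0.3, -0.5]
gripper_width: 0.0217
```

Run:
```python
from h import *
im,d,s=snap('wrist','w15'); print(s['t'],s['ee_pos'],s['eef_rot'],s['gripper_width'],s['force'],s['wrist_torque'])
w=cv2.imread('pics/w15.png'); v=cv2.imread('pics/w9.png')
cv2.imwrite('pics/c15.png',np.hstack([cv2.resize(k[140:320,260:380],(400,600)) for k in (v,w)]))
```

```text
30.225 [0.57573854 0.00469183 0.26585647] [3.14144540e+00 1.01523671e-04 4.50198821e-01] 0.021669146583259 [-0.82059974 -0.26976057 -0.53536466] [-0.01727153 -0.00329619 -0.00847449]
```

View pics/c15.png

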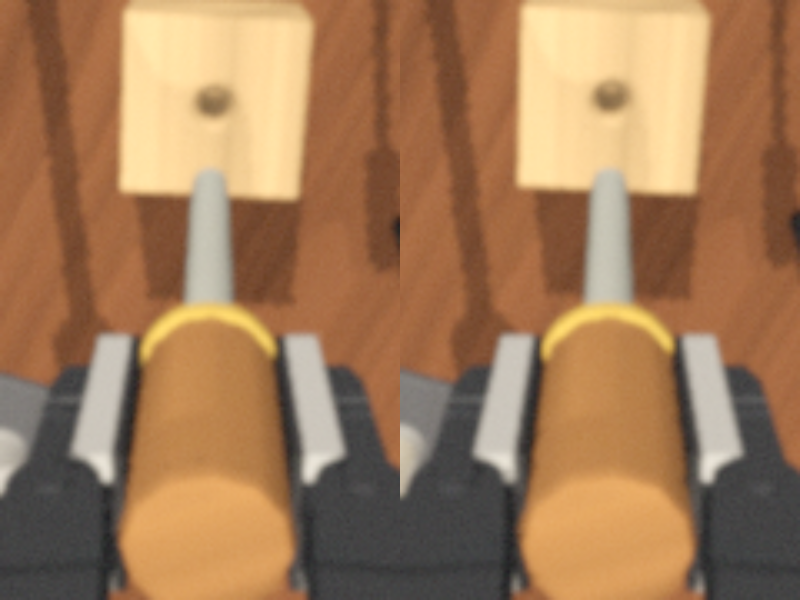

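drive_tool:
  motion:
    - {"wx":0,"wy":0,"wz":0,"x":0.005,"y":-0.02,"z":0.2,"claw":1}
    - {"wx":0,"wy":0,"wz":0,"x":0,"y":0,"z":0.4,"claw":1}
    - {"wx":0,"wy":0,"wz":0,"x":0,"y":0,"z":0.5,"claw":1}
    - {"wx":0,"wy":0,"wz":0,"x":0,"y":0,"z":0.4,"claw":1}
    - {"wx":0,"wy":0,"wz":0,"x":0,"y":0,"z":0.2,"claw":1}
    - {"wx":0,"wy":0,"wz":0,"x":0,"y":0,"z":0,"claw":1}
    - {"wx":0,"wy":0,"wz":0,"x":0,"y":0,"z":0,"claw":1}
    - {"wx":0,"wy":0,"wz":0,"x":0,"y":0,"z":0,"claw":1}

```text
t: 31.28
ee_pos: [0.5762, 0.0065, 0.1819]
eef_rot: [3.141, -0.002, 0.451]
force: [1.0, 0.4, -1.3]
gripper_width: 0.0215
```

Run:
```python
from h import *
im,d,s=snap('wrist','w16'); print(s['t'],s['ee_pos'],s['eef_rot'],s['gripper_width'],s['force'],s['wrist_torque'])
w=cv2.imread('pics/w16.png')
cv2.imwrite('pics/c16.png',cv2.resize(w[150:250,270:370],(600,600),interpolation=cv2.INTER_CUBIC))
```

```text
31.275 [0.57620869 0.00651295 0.18188507] [ 3.14072555e+00 -1.79182774e-03  4.51387420e-01] 0.02153453361828354 [ 1.03097405  0.36343045 -1.28670369] [ 0.02019333 -0.02460397  0.01056476]
```

View pics/c16.png

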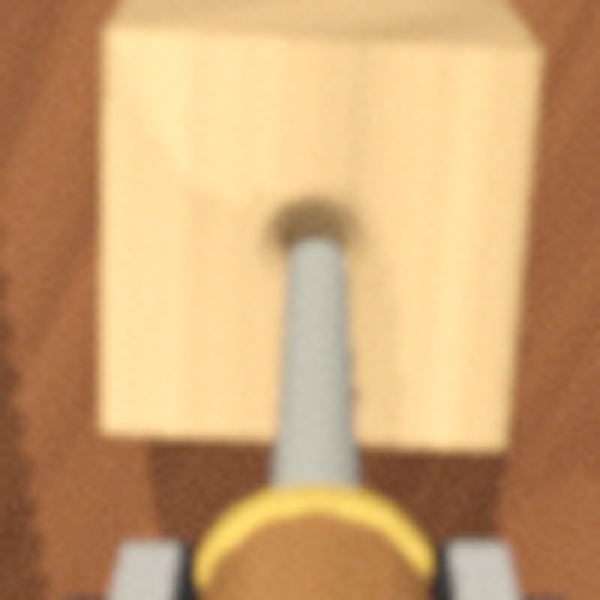

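drive_tool:
  motion:
    - {"wx":0,"wy":0,"wz":0,"x":-0.01,"y":0,"z":0.1,"claw":1}
    - {"wx":0,"wy":0,"wz":0,"x":0,"y":0,"z":0.1,"claw":1}
    - {"wx":0,"wy":0,"wz":0,"x":0,"y":0,"z":0.1,"claw":1}
    - {"wx":0,"wy":0,"wz":0,"x":0,"y":0,"z":0.1,"claw":1}
    - {"wx":0,"wy":0,"wz":0,"x":0,"y":0,"z":0,"claw":1}

```text
t: 31.95
ee_pos: [0.5748, 0.0063, 0.1602]
eef_rot: [-3.141, 0.001, 0.451]
force: [-0.4, -0.0, -0.4]
gripper_width: 0.0217
```

drive_tool:
  motion:
    - {"wx":0,"wy":0,"wz":0,"x":0,"y":0,"z":0.1,"claw":1}
    - {"wx":0,"wy":0,"wz":0,"x":0,"y":0,"z":0.12,"claw":1}
    - {"wx":0,"wy":0,"wz":0,"x":0,"y":0,"z":0.12,"claw":1}
    - {"wx":0,"wy":0,"wz":0,"x":0,"y":0,"z":0.12,"claw":1}
    - {"wx":0,"wy":0,"wz":0,"x":0,"y":0,"z":0,"claw":1}

```text
t: 32.58
ee_pos: [0.5748, 0.0063, 0.1372]
eef_rot: [-3.141, 0.001, 0.451]
force: [0.4, -0.2, -1.3]
gripper_width: 0.0219
```

drive_tool:
  motion:
    - {"wx":0,"wy":0,"wz":0,"x":0,"y":0,"z":0.1,"claw":1}
    - {"wx":0,"wy":0,"wz":0,"x":0,"y":0,"z":0.1,"claw":1}
    - {"wx":0,"wy":0,"wz":0,"x":0,"y":0,"z":0.06,"claw":1}
    - {"wx":0,"wy":0,"wz":0,"x":0,"y":0,"z":0.03,"claw":1}
    - {"wx":0,"wy":0,"wz":0,"x":0,"y":0,"z":0,"claw":1}

```text
t: 33.2
ee_pos: [0.5751, 0.0063, 0.1232]
eef_rot: [-3.141, 0.0, 0.451]
force: [0.9, -0.4, -1.5]
gripper_width: 0.0218
```

Two millimetres remain before the rod touches the hole floor.

drive_tool:
  motion:
    - {"wx":0,"wy":0,"wz":0,"x":0,"y":0,"z":0.03,"claw":1}
    - {"wx":0,"wy":0,"wz":0,"x":0,"y":0,"z":0.01,"claw":1}
    - {"wx":0,"wy":0,"wz":0,"x":0,"y":0,"z":0,"claw":1}

```text
t: 33.58
ee_pos: [0.5751, 0.0063, 0.1214]
eef_rot: [3.142, -0.0, 0.451]
force: [0.6, 0.1, -0.8]
gripper_width: 0.0214
```

drive_tool:
  motion:
    - {"wx":0,"wy":0,"wz":0,"x":0,"y":0,"z":0,"claw":-0.1}
    - {"wx":0,"wy":0,"wz":0,"x":0,"y":0,"z":0,"claw":-0.1}
    - {"wx":0,"wy":0,"wz":0,"x":0,"y":0,"z":0,"claw":-0.1}
    - {"wx":0,"wy":0,"wz":0,"x":0,"y":0,"z":0,"claw":-0.1}
    - {"wx":0,"wy":0,"wz":0,"x":0,"y":0,"z":0,"claw":-0.1}
  force: 40

```text
t: 34.2
ee_pos: [0.5751, 0.0063, 0.1214]
eef_rot: [3.142, -0.0, 0.451]
force: [-0.3, 0.6, 0.9]
gripper_width: 0.0472
```

Run:
```python
from h import *
im,d,s=snap('wrist','w17'); print(s['t'],s['ee_pos'],s['eef_rot'],s['gripper_width'],s['force'],s['wrist_torque'])
```

```text
34.2 [0.57509853 0.00626836 0.12138511] [ 3.14154864e+00 -7.90440036e-06  4.51399720e-01] 0.0471614531801774 [-0.30939911  0.62773973  0.86826032] [ 0.01000524 -0.04308814  0.03738013]
```

View pics/w17.png

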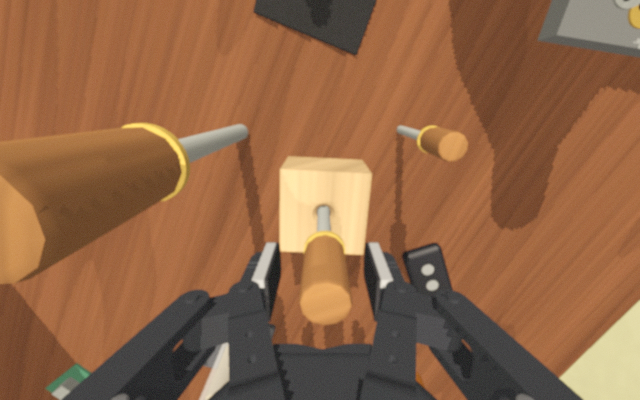

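The rod stands free between the open fingers. I'll lift straight up clear of it.

drive_tool:
  motion:
    - {"wx":0,"wy":0,"wz":0,"x":0,"y":0,"z":-0.2,"claw":-0.1}
    - {"wx":0,"wy":0,"wz":0,"x":0,"y":0,"z":-0.4,"claw":-0.1}
    - {"wx":0,"wy":0,"wz":0,"x":0,"y":0,"z":-0.5,"claw":-0.1}
    - {"wx":0,"wy":0,"wz":0,"x":0,"y":0,"z":-0.6,"claw":-0.1}
    - {"wx":0,"wy":0,"wz":0,"x":0,"y":0,"z":-0.6,"claw":-0.1}
    - {"wx":0,"wy":0,"wz":0,"x":0,"y":0,"z":-0.6,"claw":-0.1}
    - {"wx":0,"wy":0,"wz":0,"x":0,"y":0,"z":-0.3,"claw":-0.1}
    - {"wx":0,"wy":0,"wz":0,"x":0,"y":0,"z":0,"claw":-0.1}
    - {"wx":0,"wy":0,"wz":0,"x":0,"y":0,"z":0,"claw":-0.1}

```text
t: 35.38
ee_pos: [0.5748, 0.0063, 0.2808]
eef_rot: [-3.141, 0.001, 0.451]
force: [0.3, 0.8, 0.3]
gripper_width: 0.0471
```

Run:
```python
from h import *
im,d,s=snap('wrist','w18'); print(s['t'],s['ee_pos'],s['gripper_width'],s['force'])
P=np.array([q for v in range(120,260) for u in range(290,360) for q in [dep('wrist',u,v,d,s['ee_pos'],s['eef_rot'])] if .157<q[2]<.175]); mn,mx=P.min(0),P.max(0);print(len(P),mn,mx,(mn+mx)/2)
snap('side','s18');snap('scene','sc18')
b=cv2.imread('pics/s18.png');a=cv2.imread('pics/sc18.png')
cv2.imwrite('pics/c18.png',np.hstack([cv2.resize(b[170:335,250:400],(400,440)),cv2.resize(a[120:280,240:440],(400,440))]))
```

```text
35.375 [0.57475756 0.00629581 0.28081365] 0.047082632089945065 [0.30492049 0.81538304 0.29190975]
439 [ 0.56307829 -0.00606657  0.15729449] [0.58628402 0.01739417 0.16417225] [0.57468116 0.0056638  0.16073337]
```

View pics/c18.png

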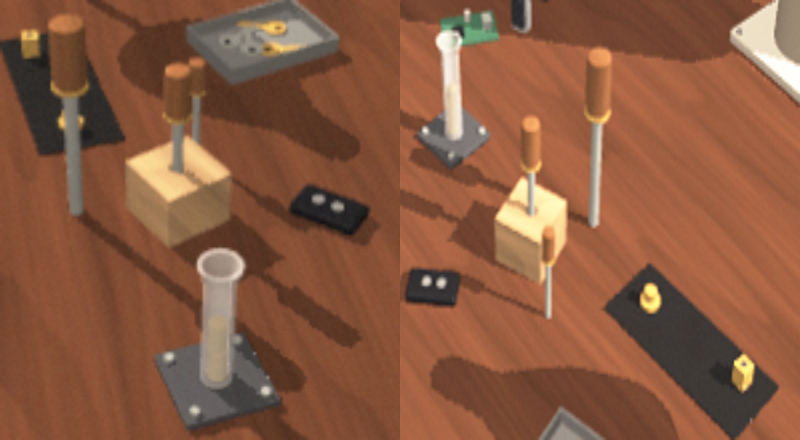

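```bash
python3 -c "
from rig import manip
print(manip.sign_off())"
```

```text
the job is handed in; nothing more can be done
None
```

The job is done and handed in at about 35.5 s. Both slugs are rammed down in the tube, and the middle-sized rod stands back in its stand with the gripper clear above it.

- **Slug:** I picked the plain round slug off the mat and dropped it onto the hung one. A wrist view then showed it inside the tube with its top about 103 mm above the bench.
- **Ramming:** The rod pushed both slugs down about 34 mm against a steady 6 to 7 N. After that the push began to rise, as expected at the sprung floor.
- **Push force:** I held roughly 15.5 to 17.5 N for more than a second, counting about 1.1 N for the rod's weight. The readings vary by about 1 N. The highest I saw came to about 17.4 N, well under 22 N, but force was only read at the end of each move.
- **Last checks:** The rod's top is at about 163 mm, the same height as at the start. The tube views show the slugs low in the tube, and the other things I could see look unmoved. No check failed.
- **Disagreement:** At the start the scene and side cameras disagreed by 5 to 8 mm in y. I used the wrist camera for the grasps and the tube instead.

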